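# Move a soldered board from the sloping rest into the test nest

### The job

Flip the spring-loaded hold-down finger on the sloping soldering rest up until it stays open, and only then take the board out of the rest. Lay the board, without dropping it, flat in the pocket of the test nest, component side up and with its bare end (the one that was under the finger) toward the clamp hinge, and swing the nest's clamp fully shut so that it presses the board home on the sprung plate and stays shut. Leave the other things on the bench where they are.

Things in the scene. Friction and masses are not known exactly. Their poses are not given: they have to be found in the camera images.
- rest: fixed soldering rest, base 125 x 100 mm, aluminium seat sloping at 40 degrees. Origin at table height under the seat's centre, z up, +x horizontally uphill, y level across the seat. In this frame uphill U = (cos 40, 0, sin 40), seat normal N = (-sin 40, 0, cos 40). Along N a lip stands 12 mm over the seat at the board's lower edge, side rails 6 mm
- rest_seat (a point): centre of the sloping seat surface under the board, 60 mm above the rest's origin (axes as the rest's: not tilted)
- finger_hinge (a point): hinge axis of the hold-down finger (along rest y), 72 mm along U and 12 mm along N from rest_seat, fixed to the rest. Its cheeks, 30 mm wide over all, rise 8 mm above it along N
- finger_handle (a point): centre of the finger's handle, a black round bar 13 mm thick, 26 mm long, parallel to rest y, on an 8 mm stem on a strip 14 mm wide. Finger down: 38 mm downhill along U and 17 mm along N from the hinge (radius 42 mm), 26 mm above the board's face. Pinched over its two ends it pivots between the pads as it follows the arc
- holdfinger (a joint): finger angle, rad: 0 down on the board, growing as the handle swings up, uphill and over the hinge; stop at 1.9. Over-centre spring: below about 0.75 it snaps shut (about 5 N at the handle when down), beyond that it snaps open to the stop and stays
- board: blue circuit board 96 x 60 x 3 mm, about 0.12 kg. Origin: centre of its underside, x along its length, z out of the component side. Central black block 26 (x) by 20 mm (y, 21.5 at a thin band), 26 mm above the board's face: grip it across y. White connector 10 x 36 x 9 mm at the -x end; the +x end is bare, at first uphill under the finger. All else under 2 mm tall
- board_bare_end (a point): on the board's top face near its bare end, 44 mm along +x from its centre
- nest: fixed test nest: grey base 146 x 96 x 20 mm, aluminium walls up to 40 mm above the table round a pocket 102 x 66 mm (3 mm of play all round the board). Origin at table height under the pocket's centre, z up, +x toward the clamp hinge, pocket's length along x
- plate_top (a point): centre of the top of the white sprung plate that is the pocket's floor; 33 mm above the table when up
- sprung_plate (a joint): how far the plate is pressed down, m: 0 up, 0.005 when the clamp is fully shut on the board (force about 2 N to start, 4.5 N there); the board alone hardly presses it (under 0.5 mm)
- clamp_hinge (a point): clamp's hinge axis (along nest y), 68 mm along nest +x and 48 mm above the table. Fixed to the nest
- clamp_handle (a point): centre of the clamp's handle, a black round bar 13 mm thick and 26 mm long parallel to nest y, on a stem 14 mm wide and 6 mm thick, 156 mm from the hinge axis. Pinched over its two ends it pivots between the pads as it follows the arc
- clamp (a joint): clamp angle, rad: 0 shut (handle toward nest -x, 48 mm above the table), 1.57 upright above the hinge, leaning back beyond; stop at 1.95. A two-armed aluminium frame 54 mm wide; the board's block passes between the arms. Stiff friction hinge (0.45 Nm): stays where left, holds the board down when shut
- spool: loose metal solder spool, flanged cylinder, diameter 58 mm, height 52 mm; origin under its centre
- housing_a: loose black round stepped housing, diameter 40 mm, height 34 mm; origin under its centre
- housing_b: a second black housing like housing_a
- flux_bottle: loose white bottle, diameter 40 mm, height 100 mm; origin under its centre
- screwdriver: loose screwdriver lying on the table
- spare_board: loose bare blue board 96 x 60 x 3 mm lying on the table, with no tall block
Things that resemble listed ones, but are neither listed nor needed, are in the scene too. There is more than one size of the board; the one meant has the size given above.

How it is judged:
By the outcome, as a careful person would: the job done as asked, in the order asked, and still so for the second after the job is handed in, with the robot touching nothing.
It also fails if it takes over 58 s, if anything falls off the work surface, if the arm or the gripper's body presses on something with over 40 N, if the wrist force passes 120 N, or if a joint passes its speed limit or range.

### The arm

A 6-joint arm with a two-finger parallel gripper is mounted at the origin on the work surface. World frame = base frame: x ahead of the robot, y to its left, z up, the work surface at z = 0. Lengths are in m, angles in rad, forces in N, time in s.
With the tool pointing down it reaches from about 0.225 to 0.875 m from the base axis. Payload 3.4 kg.
Tool frame: the origin (TCP) lies at the very end of the fingers, on their centre line; the grasp point (between the pads) lies 19 mm behind it (manip.hold_point_z is the distance from the TCP to the grasp point, in m); z points along the fingers, x is the direction in which the jaws open and shut, and the axes are right-handed (so a half turn about z gives the same grasp; the last joint's range is limited). The gripper opens to 85 mm and grips with 20 to 120 N. Pads are 22 mm wide; open, the fingers measure 114 mm over their backs; the gripper's body (76 mm by 85 mm) begins 54 mm behind the grasp point. The pads swing forward as they close: fully open they stand 13 mm farther back than shut.
Start: joints at [-1.389, 0.276, 1.505, -0, 1.361, -0.121], TCP at [0.171, -0.549, 0.231] pointing down, gripper open.
Joint ranges: [-2.89, 2.89], [-0.75, 2.08], [0.22, 2.7], [-1.18, 4.32], [0.11, 2.71], [-2.7, 2.7]. Speed limits (rad/s): [2.57, 2.57, 3.14, 3.14, 3.14, 3.14].

### API

Orientations are given as a unit quaternion [w, x, y, z].
In Python, from rig import telemetry, cams, manip, finder gives the robot as it stands. The module is installed in compiled form; this text tells all that it offers.
- The arm moves only by the tool carry_out, never from a script. Its argument "rows" is a list that holds one entry, the list of rows, each a list of 5 numbers: the gripper's target within -1 to 1 (fully open at 1, half-way at 0, shut at -1), then the shift along the world's x, y, z in cm, then the turn about the world's z in rad. A call has 1 to 12 rows; each row shifts and turns the commanded pose from where the row before left it; what a row does not reach is not made up. A row lasts 1/10 s, in which the tool goes at most 50 mm and 8.59 degrees, less where a joint would pass 70% of its speed; a pose out of reach is approached as far as the arm can. A call with a gripper value outside its range is refused whole. The fingers move at their own pace and stop on an object; "force" is the grip in N (left out, the last holds). Time passes only in rows, so rows that do not move let the fingers close. It gives the time, the measured TCP pose, the force and the opening at its end, in the units of the state.
- telemetry.get_state(): the state, without advancing time (a new reading comes with each control period).
- cams.get_image(name): name is "side" or "top"; returns a dict with "image" (400x640x3 uint8, red, green, blue), "camera_matrix" (3x3 intrinsics, pixels), "k1" (the pictures are not rectified: a ray, as slopes to the right and down, at radius r is drawn at 1 + k1 r^2 times it, then the intrinsics apply), "eye" and "attitude" of the camera in the world. Camera axes: x right, y down, z forward; pixel columns grow to the right and rows downward; lengths in m; the calibration is good to about 2 mm. A picture is of the moment at which its call begins. There is no depth.
- manip.sign_off(): hands the job in, once; it reports no verdict.
Trained networks look in a picture, given as the dict that the camera call returned (one of the last four; its "shot" number tells which), for a name from the list of things; names that differ only in an ending like _2 or _b are one class to them, and where a whole thing is asked for, a point or a joint stands for the part that bears it (a point fixed in the world has none). Each returns a list of dicts, best first, with "confidence" (0 to 1); they miss things now and then, are a little off and sometimes report something else, mostly with a low value. They report only what shows in the picture. A call takes as long as a camera call. They do not tell look-alikes from the thing itself.
- finder.boxes_of(picture, thing): "xy" ([column, row] in pixels, amid what is visible of it).
The state is a dict: "clock": time; "qpos": joint angles; "qd": joint speeds; "effort": joint torques, N m; "position": TCP position; "ee_rot": TCP orientation; "contact_force": force on the tool from outside, world axes, zero at the start; "moment": the same for the moment, N m; "width": finger opening in m.
Only numpy, scipy, OpenCV 4.12 (cv2) and the standard library are available. Lean on these libraries where they do the work, as an engineer would, in place of code of your own. Each camera call takes 0.05 s, during which the arm holds its last target.

## Working session

There is one attempt and no reset: what is moved stays moved. The work goes in short steps, Python scripts to look and compute and a tool call to move; the robot and the scene stay as the last step left them, time stands still between calls to the robot, and variables do not carry over. Pictures are saved under pics/ and viewed, and the job is handed in when it is done.

Besides the shell and the picture viewer there is one more tool, called after "Request:" by a JSON object that holds its "method" and its "body", one argument or row to a line. carry_out: Moves the arm, as the interface text tells. Its arguments: {"type":"object","properties":{"rows":{"type":"array","items":{"type":"array","items":{"type":"array","items":{"type":"number"}}}},"force":{"type":"number"}},"required":["rows"]}

```bash
ls; mkdir -p pics
python3 - <<'E'
from rig import telemetry, cams, manip, finder
import cv2,numpy as np
print(telemetry.get_state()); print(manip.hold_point_z)
for n in("top","side"):
    p=cams.get_image(n); cv2.imwrite(f"pics/{n}0.png",p["image"][:,:,::-1])
    print(n,p["camera_matrix"],p["k1"],p["eye"],p["attitude"],p["shot"])
    for t in["rest","board","holdfinger","finger_handle","nest","clamp_handle","clamp","plate_top","board_bare_end","spare_board","spool","rest_seat","finger_hinge","clamp_hinge"]:
        try:print(t,[(np.round(d["xy"]).tolist(),round(d["confidence"],2)) for d in finder.boxes_of(p,t)])
        except Exception as e: print(t,e)
E
```

```text
pics
{'clock': 0.0, 'qpos': array([-1.38901364e+00,  2.76597009e-01,  1.50613305e+00,  3.99996274e-06,
        1.36069086e+00, -1.21003662e-01]), 'qd': array([ 0.00049714,  0.00045333, -0.00051848,  0.00010491,  0.0003074 ,
       -0.00122717]), 'effort': array([-1.46032658e-04, -4.16784525e+01, -2.45802659e+01,  1.89800039e-05,
        1.09026051e-02,  3.28765111e-05]), 'position': array([ 0.17135266, -0.54832453,  0.23043859]), 'ee_rot': array([-6.27875972e-04,  8.05660931e-01, -5.92376256e-01, -6.64392536e-04]), 'contact_force': array([-0.55754771,  0.39088678, -0.52079602]), 'moment': array([-0.00348151, -0.06000106,  0.0141215 ]), 'width': 0.08552807285292792}
0.0187
top [[449.00366863   0.         313.47001774]
 [  0.         449.00366863 197.77643939]
 [  0.           0.           1.        ]] -0.02162556260068575 [ 0.29411403 -0.00834521  1.24071004] [-0.07847853  0.74549412 -0.65800719  0.07145744] 1
rest [([217.0, 209.0], 0.73)]
board [([228.0, 217.0], 0.96), ([201.0, 293.0], 0.85), ([228.0, 155.0], 0.81), ([222.0, 208.0], 0.66), ([473.0, 268.0], 0.24)]
holdfinger [([210.0,
[... 820 characters left out ...]
9 [-0.16030862  0.87689393  0.84113712] [ 0.15075464 -0.28080917  0.84002387 -0.43906622] 2
rest [([268.0, 267.0], 0.92)]
board [([282.0, 255.0], 0.69), ([223.0, 248.0], 0.65)]
holdfinger []
finger_handle [([272.0, 243.0], 0.56)]
nest [([367.0, 182.0], 0.93), ([272.0, 188.0], 0.54), ([270.0, 242.0], 0.22)]
clamp_handle [([354.0, 145.0], 0.93)]
clamp [([351.0, 144.0], 0.64)]
plate_top [([371.0, 179.0], 0.57)]
board_bare_end [([328.0, 316.0], 0.98), ([222.0, 244.0], 0.78)]
spare_board [([239.0, 212.0], 0.6), ([268.0, 270.0], 0.29)]
spool [([272.0, 192.0], 0.57), ([313.0, 210.0], 0.24)]
rest_seat [([269.0, 268.0], 0.94)]
finger_hinge [([266.0, 264.0], 0.96)]
clamp_hinge [([365.0, 175.0], 0.78)]
```

View pics/top0.png

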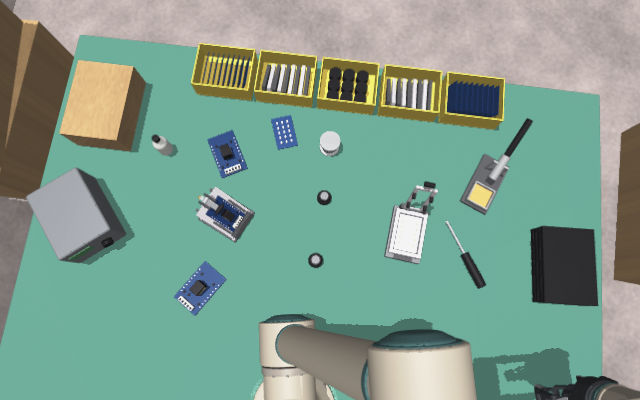

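View pics/side0.png

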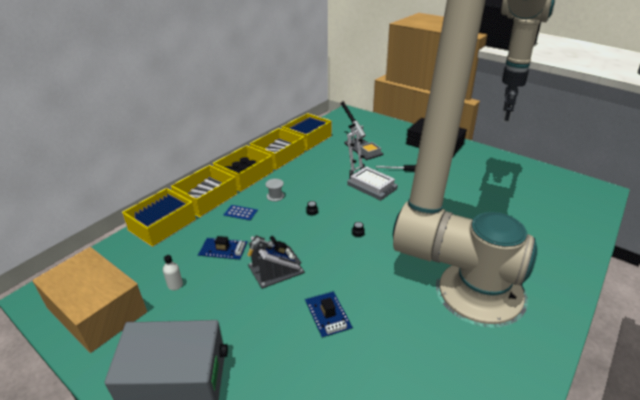

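Run:
```python
import cv2
t=cv2.imread("pics/top0.png");s=cv2.imread("pics/side0.png")
cv2.imwrite("pics/t_rest.png",cv2.resize(t[130:310,150:300],None,fx=3.3,fy=3.3,interpolation=cv2.INTER_CUBIC))
cv2.imwrite("pics/t_nest.png",cv2.resize(t[150:310,350:510],None,fx=3.7,fy=3.7,interpolation=cv2.INTER_CUBIC))
cv2.imwrite("pics/s_rest.png",cv2.resize(s[200:340,190:370],None,fx=4.2,fy=4.2,interpolation=cv2.INTER_CUBIC))
cv2.imwrite("pics/s_nest.png",cv2.resize(s[110:230,280:440],None,fx=4.8,fy=4.8,interpolation=cv2.INTER_CUBIC))
```

```text
(no output)
```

View pics/t_rest.png

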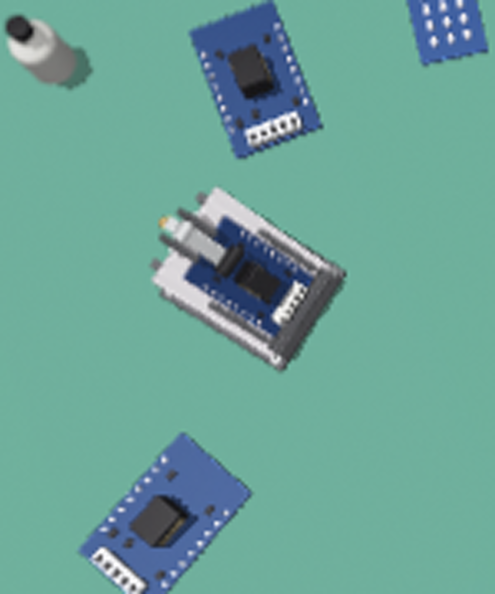

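View pics/t_nest.png

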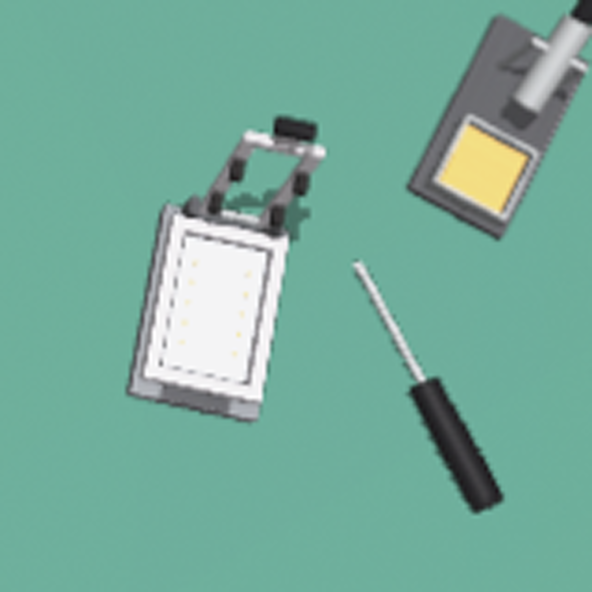

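View pics/s_rest.png

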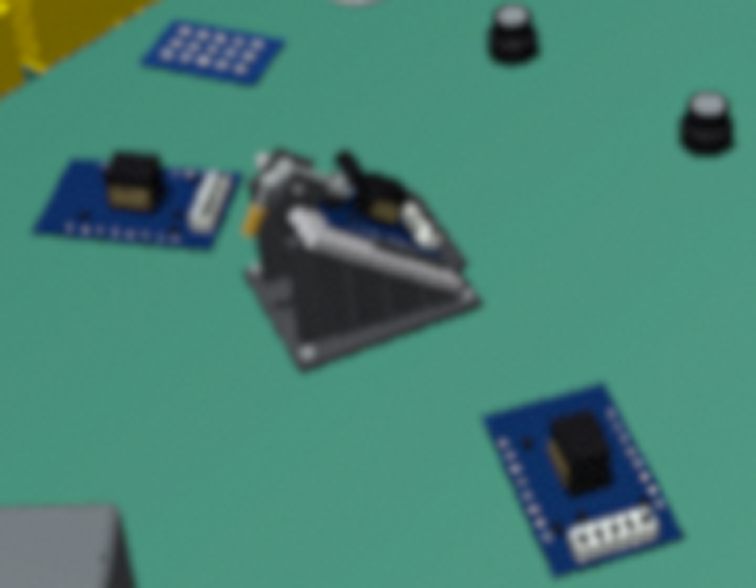

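View pics/s_nest.png

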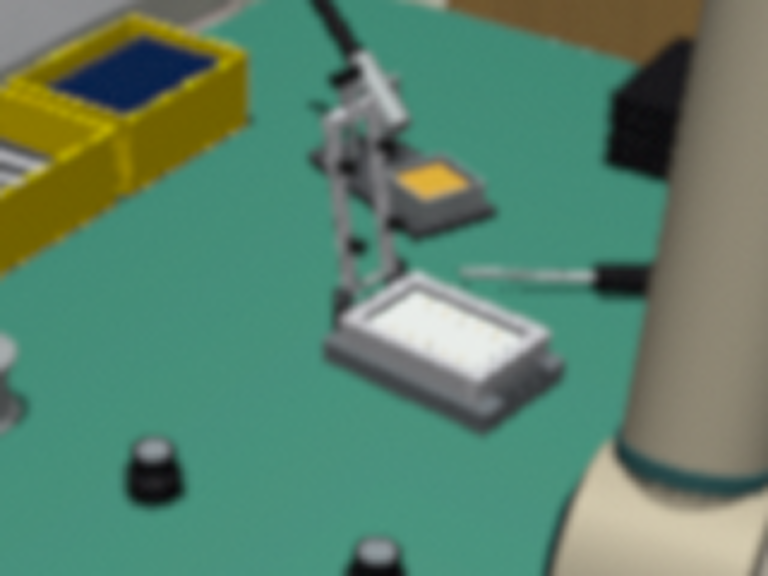

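```bash
cat > h.py <<'E'
import numpy as np,cv2,pickle
from scipy.spatial.transform import Rotation as R
from scipy.optimize import least_squares
def cam(p):
    return {k:np.array(p[k]) if k!="shot" else p[k] for k in("camera_matrix","k1","eye","attitude","image")}
def snap(n,f):
    from rig import cams
    p=cams.get_image(n); cv2.imwrite(f"pics/{f}.png",p["image"][:,:,::-1]); pickle.dump(cam(p),open(f"pics/{f}.pkl","wb")); return p
def Rm(q): return R.from_quat([q[1],q[2],q[3],q[0]]).as_matrix()
def proj(c,P):
    P=np.atleast_2d(P); q=(P-c["eye"])@Rm(c["attitude"]); s=q[:,:2]/q[:,2:]
    s=s*(1+c["k1"]*(s**2).sum(1))[:,None]; K=c["camera_matrix"]
    return s*[K[0,0],K[1,1]]+[K[0,2],K[1,2]]
def ray(c,uv):
    K=c["camera_matrix"]; d=np.array([(uv[0]-K[0,2])/K[0,0],(uv[1]-K[1,2])/K[1,1]]); s=d.copy()
    for _ in range(20): s=d/(1+c["k1"]*(s@s))
    return Rm(c["attitude"])@np.r_[s,1]
def onz(c,uv,z):
    d=ray(c,uv); return c["eye"]+d*(z-c["eye"][2])/d[2]
def fz(x,y,yaw):
    c,s=np.cos(yaw),np.sin(yaw); return np.array([[c,-s,0],[s,c,0],[0,0,1]]),np.array([x,y,0])
c40,s40=np.cos(np.radians(40)),np.sin(np.radians(40))
U=np.array([c40,0,s40]);N=np.array([-s40,0,c40]);Y=np.array([0,1,0.])
def seat(u,y,n): return np.array([0,0,.06])+u*U+y*Y+n*N
def zoom(im,x0,y0,w,h,f,polys=[],name=None):
    z=cv2.resize(im[y0:y0+h,x0:x0+w],None,fx=f,fy=f,interpolation=cv2.INTER_CUBIC)
    for pl,col in polys:
        q=np.round(((np.array(pl)+.5-[x0,y0])*f-.5)*16).astype(np.int32); cv2.polylines(z,[q],False,col,1,cv2.LINE_AA,4)
    for x in range(x0-x0%10+10,x0+w,10): cv2.putText(z,str(x),(int((x-x0)*f),8),0,.3,(255,255,255),1); cv2.line(z,(int((x+.5-x0)*f),9),(int((x+.5-x0)*f),13),(255,255,255),1)
    for y in range(y0-y0%10+10,y0+h,10): cv2.putText(z,str(y),(0,int((y-y0)*f)),0,.3,(255,255,255),1); cv2.line(z,(18,int((y+.5-y0)*f)),(24,int((y+.5-y0)*f)),(255,255,255),1)
    if name: cv2.imwrite(f"pics/{name}.png",z)
    return z
E
python3 - <<'E'
from h import *
for n in("top","side"): 
    p=snap(n,n+"1")
    c=cam(p); print(n,proj(c,[[0,0,0],[.171,-.549,.231]]))
t=pickle.load(open("pics/top1.pkl","rb"));im=t["image"][:,:,::-1]
print(onz(t,(222,212),.07),onz(t,(408,232),.033))
zoom(im,185,175,80,75,8,name="z_tr"); zoom(im,380,175,65,95,6.3,name="z_tn")
s=pickle.load(open("pics/side1.pkl","rb"));im=s["image"][:,:,::-1]
zoom(im,240,230,70,60,10,name="z_sr"); zoom(im,340,120,65,80,7.4,name="z_sn")
E
```

```text
top [[294.54867958 409.71557992]
 [556.08922654 384.35873208]]
side [[480.01918161 291.30194518]
 [504.15965105 119.83536365]]
[0.47696409 0.25489852 0.07      ] [ 0.49106433 -0.24609016  0.033     ]
```

View pics/z_tr.png

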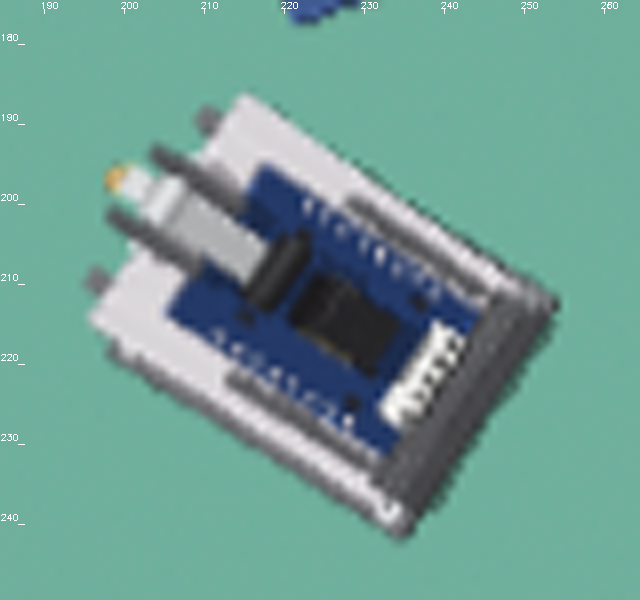

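View pics/z_tn.png

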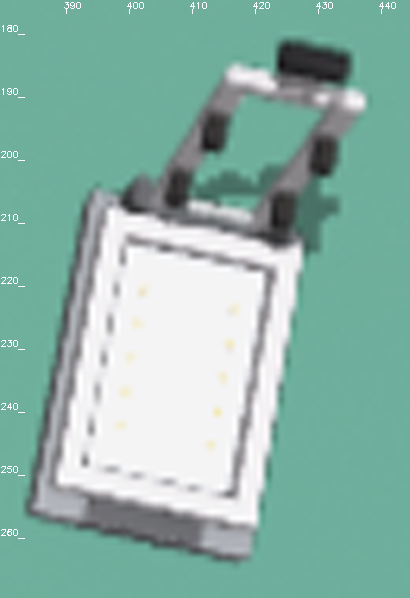

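View pics/z_sr.png

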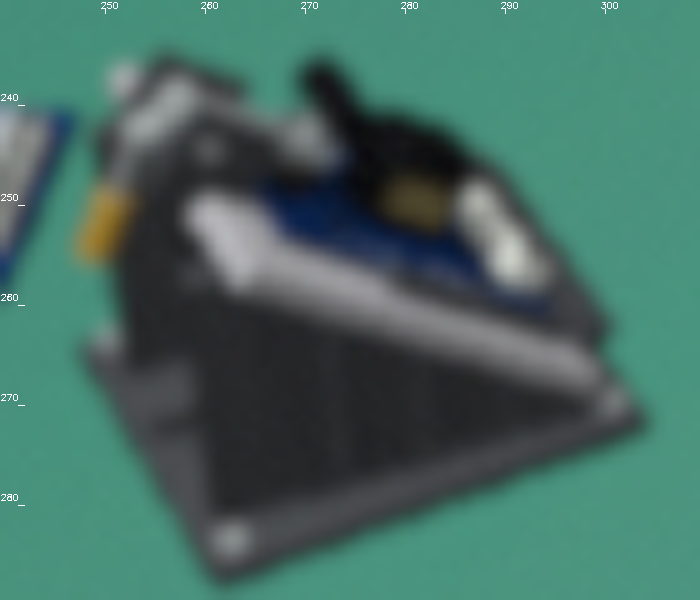

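View pics/z_sn.png

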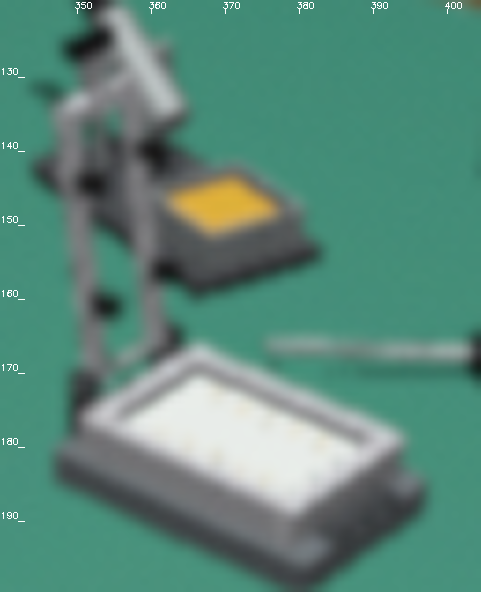

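```bash
cat > fit1.py <<'E'
from h import *
t=pickle.load(open("pics/top1.pkl","rb"));s=pickle.load(open("pics/side1.pkl","rb"))
b=lambda u,y,n:seat(u/1e3,y/1e3,n/1e3)
obs=[(t,b(48,-30,3),(217,195)),(t,b(48,30,3),(205,213)),(t,b(-48,-30,3),(243.5,213)),(t,b(-48,30,3),(232,231))]
def res(v,o):
    M,T=fz(*v); return np.concatenate([proj(c,M@p+T)[0]-q for c,p,q in o])
r=least_squares(res,[.477,.255,1.05],args=(obs,)); print("rest",r.x,r.fun.round(1))
q=lambda x,y,z:np.array([x,y,z])/1e3
on=[(t,q(51,33,40),(398.3,212.3)),(t,q(51,-33,40),(421.8,216.8)),(t,q(-51,-33,40),(416,254)),(t,q(-51,33,40),(392,249)),
 (t,q(-73,48,20),(383.5,255.5)),(t,q(-73,-48,20),(418.5,263))]
rn=least_squares(res,[.49,-.246,-.2],args=(on,)); print("nest",rn.x,rn.fun.round(1))
np.save("fit.npy",[r.x,rn.x])
def draw(tag):
  for c,nm,zr,zn in((t,"t",(185,175,80,75,8),(375,170,70,100,6)),(s,"s",(240,225,70,65,9),(340,120,65,80,7.4))):
    M,T=fz(*r.x); L=lambda P,col:(proj(c,np.array(P)@M.T+T),col)
    rect=lambda a,d,e,f,n:[b(a,e,n),b(d,e,n),b(d,f,n),b(a,f,n),b(a,e,n)]
    H=b(34,0,29)
    polys=[L(rect(-48,48,-30,30,3),(0,255,255)),L(rect(-13,13,-10,10,29),(0,0,255)),L([b(34,-13,29),b(34,13,29)],(0,255,0)),L([b(72,-15,12),b(72,15,12)],(255,0,255))]
    zoom(c["image"][:,:,::-1],*zr,polys,f"o_{nm}r{tag}")
    M,T=fz(*rn.x); rc=lambda x,y,z:[q(-x,-y,z),q(x,-y,z),q(x,y,z),q(-x,y,z),q(-x,-y,z)]
    polys=[L(rc(51,33,40),(0,0,255)),L(rc(73,48,20),(0,255,255)),L(rc(73,48,0),(255,255,0)),L([q(68,-27,48),q(68,27,48)],(255,0,255))]
    zoom(c["image"][:,:,::-1],*zn,polys,f"o_{nm}n{tag}")
draw("")
a=[cv2.imread(f"pics/o_{k}.png") for k in("tr","tn","sr","sn")]
def pad(i,h,w): return cv2.copyMakeBorder(i,0,h-i.shape[0],0,w-i.shape[1],0)
cv2.imwrite("pics/oT.png",np.hstack([cv2.resize(pad(x,600,640)[:, :640],(0,0),fx=.62,fy=.8) if 0 else pad(x,600,max(x.shape[1],1)) for x in a[:2]])[:, :800] if 0 else a[0])
E
python3 fit1.py
```

```text
rest [0.47677777 0.25071186 1.148127  ] [ 0.2 -0.8 -0.7  0.5  0.6 -0.2  0.   0.4]
nest [ 0.48801381 -0.24219283 -0.08421443] [-0.2 -0.4  0.3  0.   0.  -0.3 -0.3 -0.4  0.1  0.6  0.   0.5]
```

View pics/o_tr.png

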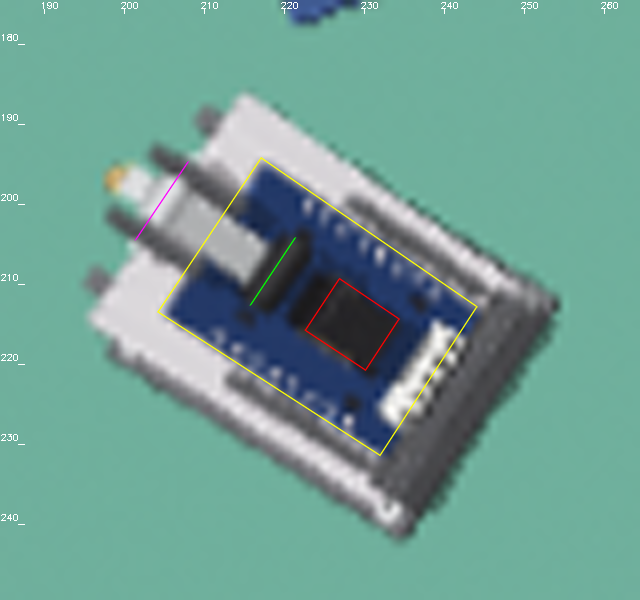

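View pics/o_tn.png

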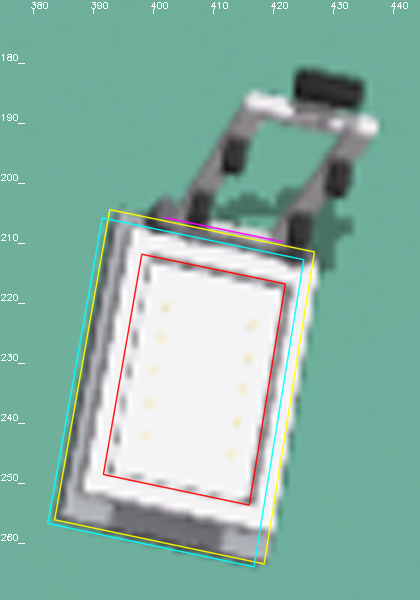

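View pics/o_sr.png

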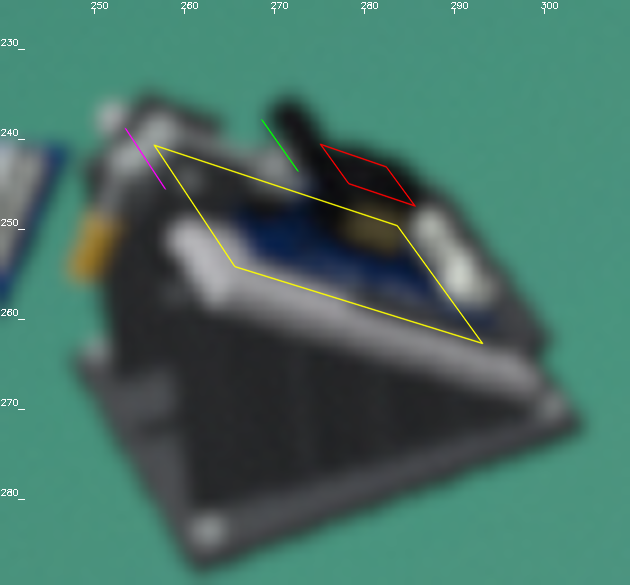

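View pics/o_sn.png

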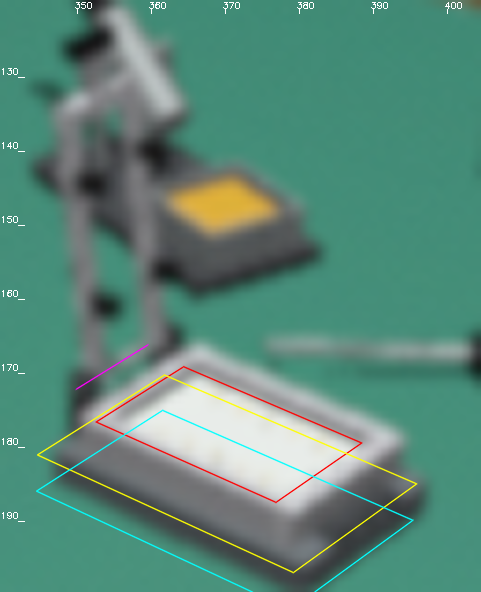

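```bash
cat > z2.py <<'E'
from h import *
exec(open("fit1.py").read().split("np.save")[0])
M,T=fz(*r.x);L=lambda P,col:(proj(t,np.array(P)@M.T+T),col)
rect=lambda a,d,e,f,n:[b(a,e,n),b(d,e,n),b(d,f,n),b(a,f,n),b(a,e,n)]
zoom(t["image"][:,:,::-1],194,186,46,42,16,[L(rect(-13,13,-10,10,29),(0,0,255)),L(rect(27.5,40.5,-13,13,29),(0,255,0)),L(rect(27.5,27.5,-33,33,3),(0,255,255))],"zz")
s=pickle.load(open("pics/side1.pkl","rb"))
zoom(s["image"][:,:,::-1],425,190,115,140,5,[(proj(s,[[.1*np.cos(a),.1*np.sin(a),0] for a in np.linspace(0,6.283,60)]),(0,0,255))],"zbase")
E
python3 z2.py
```

```text
rest [0.47677777 0.25071186 1.148127  ] [ 0.2 -0.8 -0.7  0.5  0.6 -0.2  0.   0.4]
nest [ 0.48801381 -0.24219283 -0.08421443] [-0.2 -0.4  0.3  0.   0.  -0.3 -0.3 -0.4  0.1  0.6  0.   0.5]
```

View pics/zz.png

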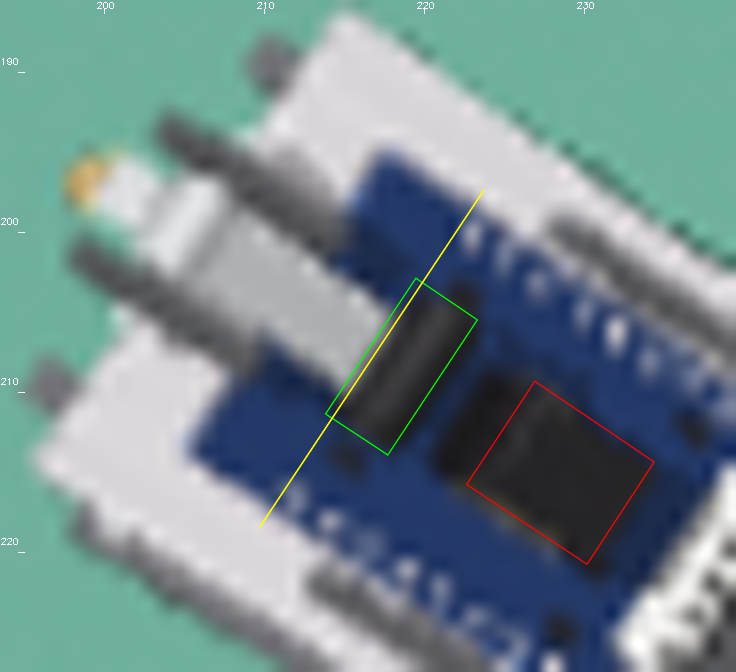

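View pics/zbase.png

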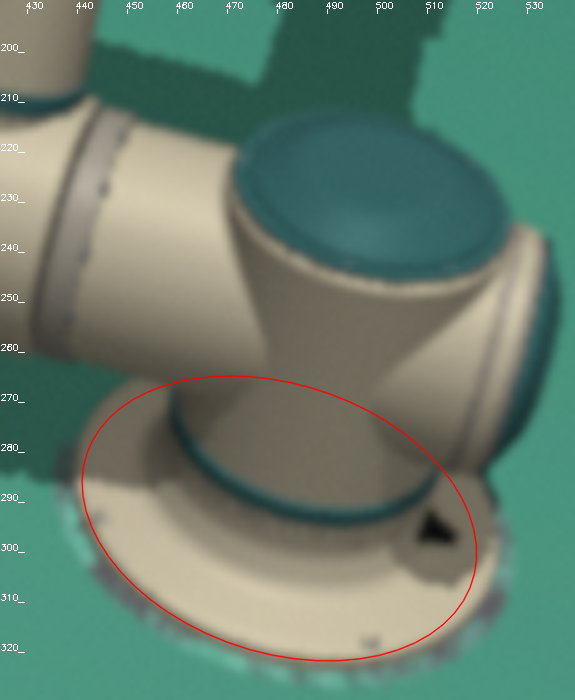

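```bash
cat > fit2.py <<'E'
from h import *
exec(open("fit1.py").read().split("np.save")[0])
obs=[(t,b(48,-30,3),(217.4,195)),(t,b(48,30,3),(204.9,213.6)),(t,b(-48,-30,3),(243.6,213)),(t,b(-48,30,3),(232,231)),(t,b(34,0,29),(219.3,208.9)),(t,b(34,0,29),(219.3,208.9)),(t,b(-13,10,29),(230.4,221.6)),(t,b(-13,-10,29),(234.5,214.7))]
r=least_squares(res,r.x,args=(obs,)); print("rest",r.x,r.fun.round(1))
# side cam correction: small rotation using nest pocket + rest clicks + base
from scipy.spatial.transform import Rotation as R
so=[(fz(*rn.x),q(51,33,40),(353.5,176.5)),(fz(*rn.x),q(51,-33,40),(366,168.5)),(fz(*rn.x),q(-51,-33,40),(389,178.8)),(fz(*rn.x),q(-51,33,40),(379,188)),
 (fz(*r.x),b(-48,30,3),(293.5,260.5))]
def sr(v):
    c=dict(s); Q=R.from_matrix(Rm(s["attitude"])@R.from_rotvec(v[:3]).as_matrix()).as_quat(); c["attitude"]=Q[[3,0,1,2]]
    return c
f=lambda v:np.concatenate([proj(sr(v),m[0]@p+m[1])[0]-k for m,p,k in so])
rs=least_squares(f,np.zeros(3)); print(rs.x,rs.fun.round(1))
np.save("fit.npy",[r.x,rn.x]); np.save("sidecorr.npy",rs.x)
s=sr(rs.x)
print(proj(s,[0,0,0]))
exec(open("fit1.py").read().split('np.save("fit.npy",[r.x,rn.x])')[1].split("draw(")[0]+"\n") if 0 else None
E
python3 fit2.py
cat >> fit2.py <<'E'
src=open("fit1.py").read(); src=src[src.index("def draw"):src.index('draw("")')]
exec(src); draw("2")
E
python3 fit2.py >/dev/null
```

```text
rest [0.47677777 0.25071186 1.148127  ] [ 0.2 -0.8 -0.7  0.5  0.6 -0.2  0.   0.4]
nest [ 0.48801381 -0.24219283 -0.08421443] [-0.2 -0.4  0.3  0.   0.  -0.3 -0.3 -0.4  0.1  0.6  0.   0.5]
rest [0.47596032 0.24986426 1.14692372] [ 0.  -0.4 -0.4  0.2  0.8  0.2  0.2  0.8 -0.4 -0.1 -0.4 -0.1  0.1 -0.5
  0.1  0. ]
[-0.00259058 -0.00222318 -0.01861989] [ 0.4 -0.6 -0.1  0.2  0.8  0.7 -1.  -0.7 -0.1  0.4]
[[479.29712945 293.12358443]]
```

View pics/o_sr2.png

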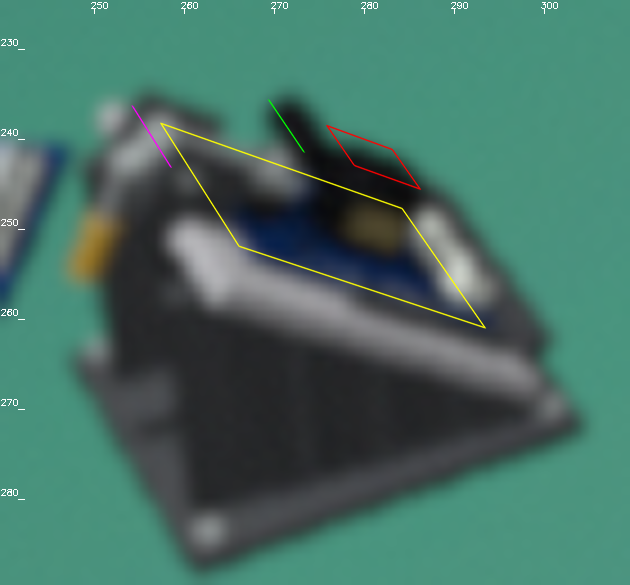

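View pics/o_sn2.png

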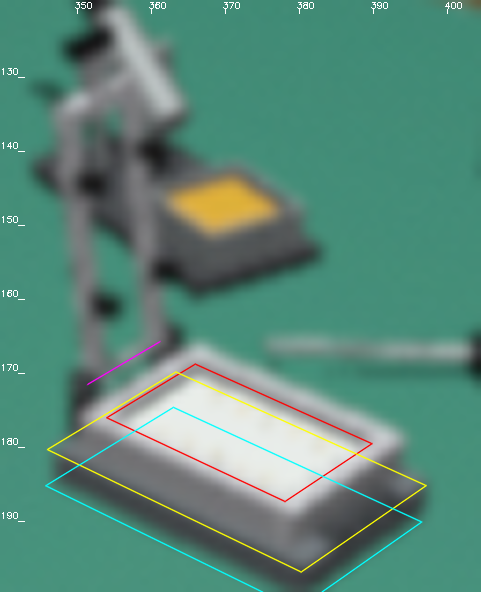

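Run:
```python
from h import *
f=np.load("fit.npy");M,T=fz(*f[0])
for a in((34,0,29),(72,0,12),(0,0,16)): print(a,M@seat(*np.array(a)/1e3)+T)
t=pickle.load(open("pics/top1.pkl","rb"))
print(onz(t,(219.4,208.9),.1041))
hx=lambda th:(-np.cos(np.radians(15.9)-th)*.0416,-np.sin(np.radians(15.9)-th)*.0416)
for th in np.arange(0,2,.2): print(round(th,1),np.round(np.array(hx(th))*1e3,1))
```

```text
(34, 0, 29) [0.47900581 0.25661364 0.10407007]
(72, 0, 12) [0.49547279 0.29310756 0.11547324]
(0, 0, 16) [0.47173033 0.24048982 0.07225671]
[0.47881239 0.25523496 0.1041    ]
0.0 [-40.  -11.4]
0.2 [-41.5  -3.2]
0.4 [-41.3   5.1]
0.6 [-39.5  13.2]
0.8 [-36.   20.8]
1.0 [-31.2  27.5]
1.2 [-25.1  33.2]
1.4 [-18.   37.5]
1.6 [-10.2  40.3]
1.8 [-2.  41.6]
```

Request:
{"method": "carry_out", "body": {
  "rows": [
    [[0, 1.0, 3.4, 1.5, 0.035], [0, 1.3, 3.4, 1.5, 0.035], [0, 1.3, 3.4, 1.5, 0.035], [0, 1.3, 3.4, 1.5, 0.035], [0, 1.3, 3.4, 1, 0.035], [0, 1.3, 3.4, 0, 0.035], [0, 1.3, 3.4, 0, 0.035], [0, 1.3, 3.4, 0, 0.035], [0, 1.3, 3.4, 0, 0.035], [0, 1.3, 3.4, 0, 0.035], [0, 1.3, 3.4, 0, 0.035], [0, 1.3, 3.4, 0, 0.035]]
  ],
  "force": 30
}}

```text
clock: 2.8
position: [0.3247, -0.1395, 0.3016]
ee_rot: [0.0, 0.912, -0.411, 0.001]
contact_force: [1.0, -0.2, 0.2]
width: 0.0426
```

Request:
{"method": "carry_out", "body": {
  "rows": [
    [[0, 1.3, 3.4, 0, 0.035], [0, 1.3, 3.4, 0, 0.035], [0, 1.3, 3.4, 0, 0.035], [0, 1.3, 3.4, 0, 0.035], [0, 1.3, 3.4, 0, 0.035], [0, 1.3, 3.4, 0, 0.035], [0, 1.3, 3.4, 0, 0.035], [0, 1.3, 3.4, 0, 0.035], [0, 1.3, 3.3, 0, 0.035], [0, 1.3, 3.2, 0, 0.035], [0, 1.3, 2.5, -1, 0.035], [0, 0.9, 0, -2, 0.035]]
  ]
}}

```text
clock: 4.0
position: [0.4783, 0.2247, 0.2722]
ee_rot: [-0.002, 0.978, -0.21, 0.002]
contact_force: [0.1, -0.6, 0.5]
width: 0.0429
```

Request:
{"method": "carry_out", "body": {
  "rows": [
    [[0, 0, 0, -3, 0.004], [0, 0, 0, -3, 0], [0, 0, 0, -3, 0], [0, 0, 0, -1, 0], [0, 0, 0, 0, 0], [0, 0, 0, 0, 0]]
  ]
}}

```text
clock: 4.6
position: [0.4774, 0.2214, 0.1725]
ee_rot: [-0.001, 0.978, -0.21, 0.001]
contact_force: [0.3, 0.1, -0.4]
width: 0.0429
```

```bash
cat >> h.py <<'E'
def st():
    from rig import telemetry
    s=telemetry.get_state(); x=Rm(s["ee_rot"])[:,0]
    print("t",round(s["clock"],2),"pos",np.round(s["position"],4),"yaw",round(np.arctan2(x[1],x[0]),3),"F",np.round(s["contact_force"],1),"M",np.round(s["moment"],2),"w",round(s["width"],4)); return s
E
python3 - <<'E'
from h import *
st()
p=snap("top","top2");zoom(p["image"][:,:,::-1],170,160,100,90,7,name="t2");p=snap("side","side2");zoom(p["image"][:,:,::-1],220,190,100,100,6,name="s2")
E
```

```text
t 4.6 pos [0.4774 0.2214 0.1725] yaw -0.424 F [ 0.3  0.1 -0.4] M [-0.04 -0.01 -0.03] w 0.0429
```

View pics/t2.png

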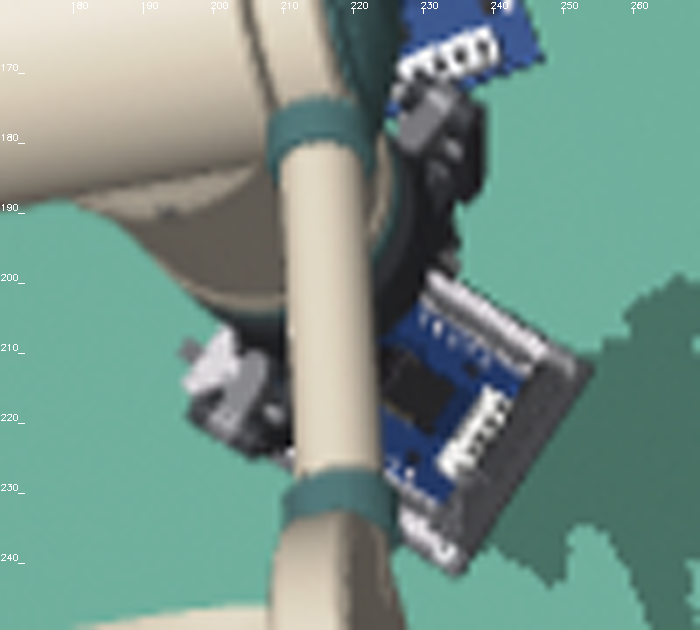

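View pics/s2.png

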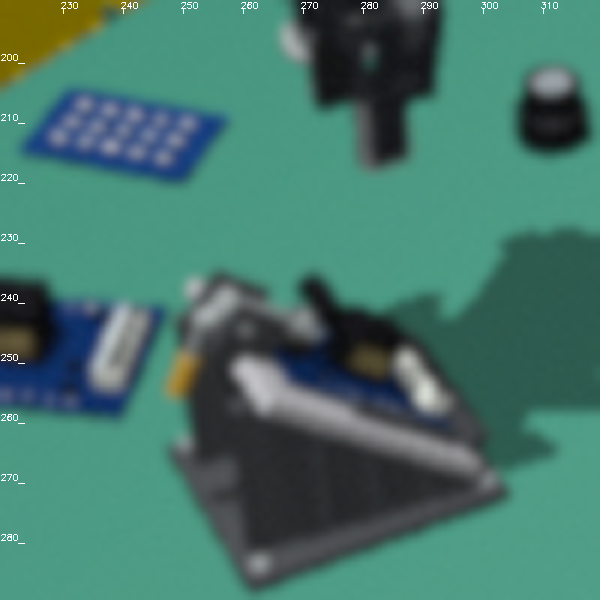

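Run:
```python
from h import *
s=pickle.load(open("pics/side2.pkl","rb"))
P=np.array([.4774,.2214,.1725]);X=np.array([np.cos(-.424),np.sin(-.424),0]);Yt=np.array([-X[1],X[0],0])
pts=[P]+[P+X*a+Yt*b for a in(-.036,-.0215,.0215,.036) for b in(-.011,.011)]
print(proj(s,pts).round(1))
Q=R.from_matrix(Rm(s["attitude"])@R.from_rotvec(np.load("sidecorr.npy")).as_matrix()).as_quat(); c=dict(s);c["attitude"]=Q[[3,0,1,2]]
print(proj(c,pts).round(1))
zoom(s["image"][:,:,::-1],255,180,50,50,14,[(proj(s,pts[1:5])[[0,1,3,2,0]],(0,0,255)),(proj(s,pts[5:])[[0,1,3,2,0]],(0,255,255))],"s2z")
```

```text
[[279.  212.8]
 [289.  219.1]
 [280.9 221.7]
 [286.5 216. ]
 [278.5 218.6]
 [279.5 207.2]
 [271.6 209.7]
 [277.2 204.4]
 [269.4 206.8]]
[[279.8 210.8]
 [289.6 217.3]
 [281.5 219.8]
 [287.2 214.2]
 [279.1 216.6]
 [280.4 205.3]
 [272.4 207.6]
 [278.1 202.4]
 [270.3 204.6]]
```

View pics/s2z.png

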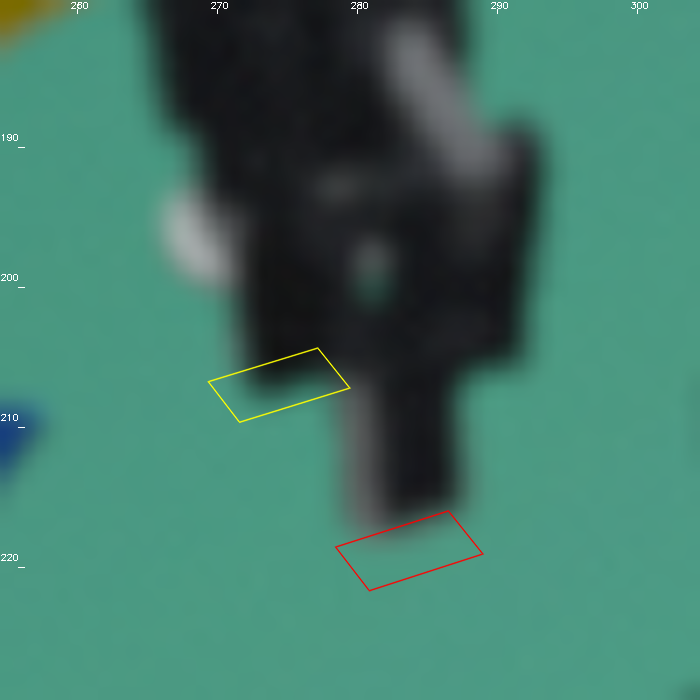

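Run:
```python
from h import *
t=pickle.load(open("pics/top1.pkl","rb"));s=pickle.load(open("pics/side1.pkl","rb"))
zoom(t["image"][:,:,::-1],265,105,40,50,12,name="a1");zoom(s["image"][:,:,::-1],215,195,50,35,14,name="a2")
zoom(t["image"][:,:,::-1],165,255,70,65,10,name="b1");zoom(s["image"][:,:,::-1],295,280,65,65,10,name="b2")
```

```text
(no output)
```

View pics/a1.png

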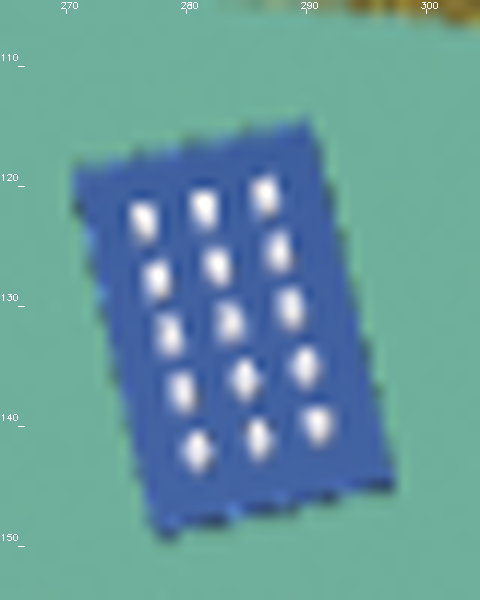

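View pics/a2.png

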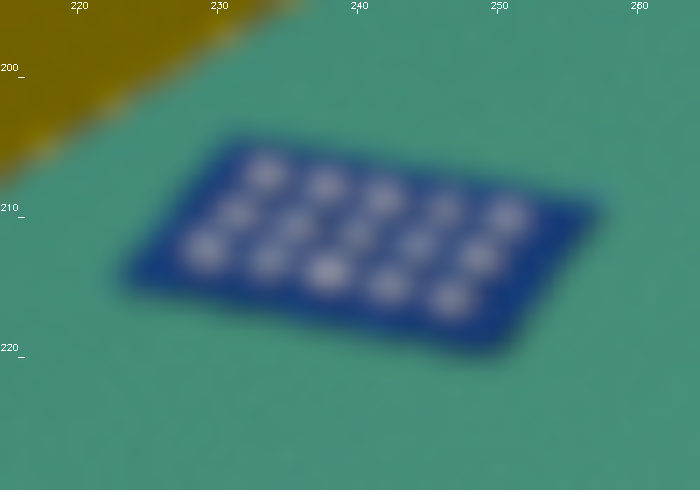

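View pics/b1.png

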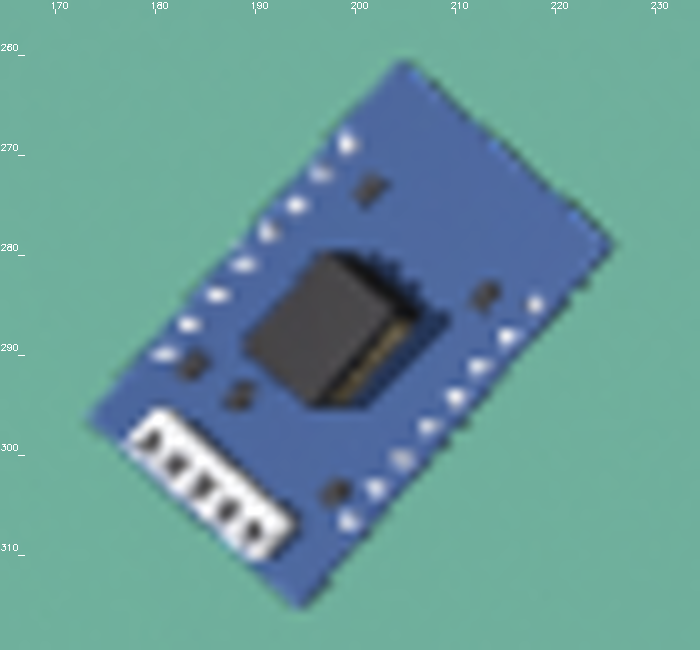

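View pics/b2.png

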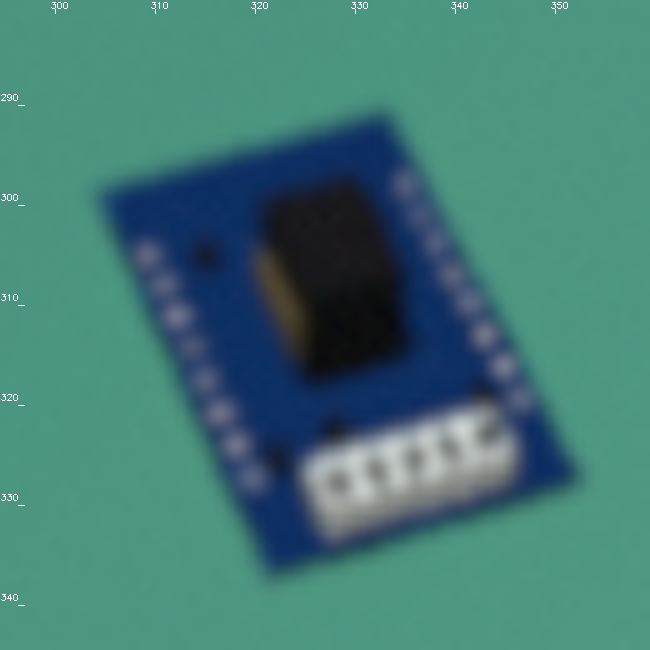

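Run:
```python
from h import *
t=pickle.load(open("pics/top1.pkl","rb"));s=pickle.load(open("pics/side1.pkl","rb"))
for q in((270.5,118.5),(290,114.5),(297.2,145),(278,149)): 
    P=onz(t,q,.002);print(P.round(4),proj(s,P).round(1))
for q in((231,203.5),(257.5,209.5),(250,220),(222.5,214.5)):print(onz(s,q,.002).round(4))
print()
for q in((204.7,260.8),(225.5,279),(195,315),(173.5,296.5)):
    P=onz(t,q,.002);print(P.round(4),proj(s,P).round(1))
for q in((304.5,298.5),(333.5,291.5),(352,327.5),(321.5,337)):print(onz(s,q,.002).round(4))
```

```text
[0.7806 0.1754 0.002 ] [[220.3 215.2]]
[0.8001 0.1203 0.002 ] [[228.8 205. ]]
[0.7093 0.0869 0.002 ] [[256. 210.]]
[0.6904 0.1404 0.002 ] [[248.4 220.2]]
[0.8007 0.1102 0.002 ]
[0.7073 0.0822 0.002 ]
[0.6873 0.1365 0.002 ]
[0.7779 0.1685 0.002 ]

[0.3475 0.2948 0.002 ] [[302.7 300.1]]
[0.3061 0.2301 0.002 ] [[331.4 292.2]]
[0.2019 0.2957 0.002 ] [[350.7 328.1]]
[0.2424 0.362  0.002 ] [[319.8 338.1]]
[0.3473 0.2879 0.002 ]
[0.3031 0.2249 0.002 ]
[0.2005 0.2924 0.002 ]
[0.2412 0.3571 0.002 ]
```

```bash
cat > fit3.py <<'E'
from h import *
t=pickle.load(open("pics/top1.pkl","rb"));s=pickle.load(open("pics/side1.pkl","rb"))
b=lambda u,y,n:seat(u/1e3,y/1e3,n/1e3); q=lambda x,y,z:np.array([x,y,z])/1e3
def adj(c,v):
    d=dict(c); Q=R.from_matrix(Rm(c["attitude"])@R.from_rotvec(v[:3]).as_matrix()).as_quat(); d["attitude"]=Q[[3,0,1,2]]; d["eye"]=c["eye"]+v[3:]; return d
P=np.array([.4774,.2214,.1725+.0015]);X=np.array([np.cos(-.424),np.sin(-.424),0]);Yt=np.array([-X[1],X[0],0])
# (cam, body, point, px, sigma)
O=[(0,0,b(48,-30,3),(217.4,195),.5),(0,0,b(48,30,3),(204.9,213.6),.5),(0,0,b(-48,-30,3),(243.6,213),.8),(0,0,b(-48,30,3),(232,231),.8),(0,0,b(34,0,29),(219.3,208.9),.5),(0,0,b(-13,10,29),(230.4,221.6),.5),(0,0,b(-13,-10,29),(234.5,214.7),.5),
(1,0,b(-48,30,3),(293.5,259.8),.7),(1,0,b(34,0,29),(274,240),.8),
(0,1,q(51,33,40),(398.3,212.3),.5),(0,1,q(51,-33,40),(421.8,216.8),.5),(0,1,q(-51,-33,40),(416,254),.5),(0,1,q(-51,33,40),(392,249),.5),(0,1,q(-73,48,20),(383.5,255.5),.6),(0,1,q(-73,-48,20),(418.5,263),.6),
(1,1,q(51,33,40),(353.5,176.5),.6),(1,1,q(51,-33,40),(366,168.5),.6),(1,1,q(-51,-33,40),(389,178.8),.6),(1,1,q(-51,33,40),(379,188),.8)]
pairs=[((270.5,118.5),(222.5,214.5)),((290,114.5),(231,203.5)),((297.2,145),(257.5,209.5)),((278,149),(250,220)),
((204.7,260.8),(304.5,298.5)),((225.5,279),(333.5,291.5)),((195,315),(352,327.5)),((173.5,296.5),(321.5,337))]
def res(v):
    C=[adj(t,v[6:12]),adj(s,v[12:18])]; B=[fz(*v[:3]),fz(*v[3:6])]
    o=[(proj(C[c],B[k][0]@p+B[k][1])[0]-px)/sg for c,k,p,px,sg in O]
    for i,(a,d) in enumerate(pairs):
        o.append((proj(C[1],onz(C[0],a,.002))[0]-d)/.7)
    o.append((proj(C[1],P-X*.025+Yt*.011)[0]-(279.7,217.7))/.7);o.append((proj(C[1],P-X*.025-Yt*.011)[0]-(287.4,215.3))/.7)
    o.append((proj(C[1],[0,0,0])[0]-(480.4,293))/1.5)
    for k in(6,12): o.append(v[k:k+3]/.003);o.append(v[k+3:k+6]/.002)
    return np.concatenate(o)
f=np.load("fit.npy"); r=least_squares(res,np.r_[f.ravel(),np.zeros(12)])
if __name__=="__main__":
    print(r.cost); print(r.x.round(4)); print(r.fun.round(1)); np.save("fit3.npy",r.x)
    M,T=fz(*r.x[:3])
    for a in((34,0,29),(72,0,12),(0,0,16)): print(a,M@seat(*np.array(a)/1e3)+T)
E
python3 fit3.py
```

```text
19.7051605124588
[ 4.7440e-01  2.4670e-01  1.1518e+00  4.8620e-01 -2.4500e-01 -8.1300e-02
 -1.6000e-03  1.8000e-03 -1.0000e-04  0.0000e+00 -5.0000e-04 -1.0000e-04
 -3.0000e-04 -9.0000e-04 -2.5000e-03 -5.0000e-04  1.2000e-03 -3.0000e-04]
[ 0.  -0.9 -0.6  0.6  1.   0.1  0.5  0.9 -0.7 -0.3  0.4 -1.1  0.5 -0.1
  2.4  2.5 -1.5 -0.6 -0.6 -0.7  0.3  0.   0.1 -0.6 -0.6 -0.6  0.2  1.2
  0.1  0.8  0.7 -0.7 -0.5  0.2  1.3  0.2 -0.9 -1.3 -0.7 -0.3 -0.7  0.9
  0.2 -0.5  0.1 -0.9 -0.3  0.8 -0.9 -0.4  0.3 -0.6 -0.2 -0.1 -0.3  0.7
  0.3  0.5 -0.1 -1.2 -0.5  0.6 -0.   0.  -0.3 -0.1 -0.1 -0.3 -0.8 -0.2
  0.6 -0.2]
(34, 0, 29) [0.47739654 0.25342608 0.10407007]
(72, 0, 12) [0.49368488 0.29000008 0.11547324]
(0, 0, 16) [0.47019999 0.23726687 0.07225671]
```

Request:
{"method": "carry_out", "body": {
  "rows": [
    [[0, 0, 1.6, 0, 0.005], [0, 0, 1.5, -1, 0], [0, 0, 0, -2, 0], [0, 0, 0, -2, 0], [0, 0, 0, -2, 0], [0, 0, 0, -1.2, 0], [0, 0, 0, 0, 0], [0, 0, 0, 0, 0]]
  ]
}}

```text
clock: 5.5
position: [0.4767, 0.2528, 0.0895]
ee_rot: [-0.0, 0.978, -0.208, 0.0]
contact_force: [-0.1, -0.9, 0.3]
width: 0.0431
```

Run:
```python
from h import *
st()
p=snap("side","side3");zoom(p["image"][:,:,::-1],235,205,80,75,9,name="s3")
```

```text
t 5.5 pos [0.4767 0.2528 0.0895] yaw -0.418 F [-0.1 -0.9  0.3] M [ 0.05  0.04 -0.04] w 0.0431
```

View pics/s3.png

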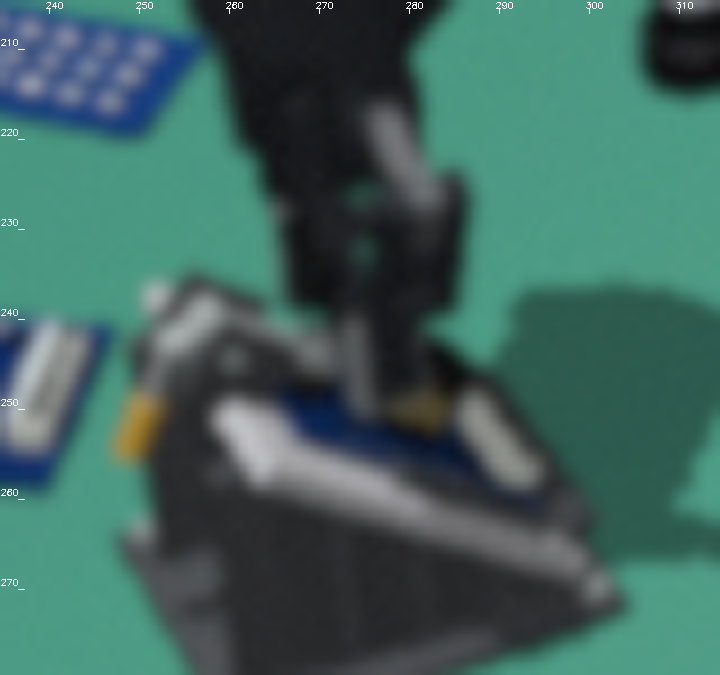

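Request:
{"method": "carry_out", "body": {
  "rows": [
    [[-0.6, 0, 0, 0, 0], [-0.6, 0, 0, 0, 0], [-0.6, 0, 0, 0, 0], [-0.6, 0, 0, 0, 0]]
  ],
  "force": 25
}}

```text
clock: 5.95
position: [0.4781, 0.2522, 0.0905]
ee_rot: [-0.001, 0.978, -0.208, 0.002]
contact_force: [2.6, -2.1, 4.2]
width: 0.0254
```

Run:
```python
from h import *
st()
```

```text
t 5.95 pos [0.4781 0.2522 0.0905] yaw -0.419 F [ 2.6 -2.1  4.2] M [-0.34 -0.41  0.01] w 0.0254
```

Request:
{"method": "carry_out", "body": {
  "rows": [
    [[-0.6, -0.06, -0.14, 0.82, 0], [-0.6, 0.01, 0.02, 0.83, 0], [-0.6, 0.07, 0.16, 0.81, 0], [-0.6, 0.14, 0.32, 0.76, 0]]
  ]
}}

```text
clock: 6.35
position: [0.4784, 0.2535, 0.1199]
ee_rot: [0.002, 0.978, -0.208, 0.0]
contact_force: [5.1, -5.9, -9.5]
width: 0.0249
```

Request:
{"method": "carry_out", "body": {
  "rows": [
    [[-0.6, 0.2, 0.44, 0.67, 0], [-0.6, 0.25, 0.56, 0.57, 0], [-0.6, 0.29, 0.65, 0.43, 0], [-0.6, 0.32, 0.71, 0.28, 0], [-0.6, 0.22, 0.5, 0.09, 0], [-0.6, 0, 0, 0, 0]]
  ]
}}

```text
clock: 6.95
position: [0.4924, 0.284, 0.1433]
ee_rot: [-0.0, 0.978, -0.208, 0.002]
contact_force: [2.8, -0.8, 6.1]
width: 0.0253
```

Run:
```python
from h import *
st()
p=snap("side","side4");zoom(p["image"][:,:,::-1],225,195,80,75,9,name="s4")
```

```text
t 6.95 pos [0.4924 0.284  0.1433] yaw -0.419 F [ 2.8 -0.8  6.1] M [-0.37 -0.43  0.06] w 0.0253
```

View pics/s4.png

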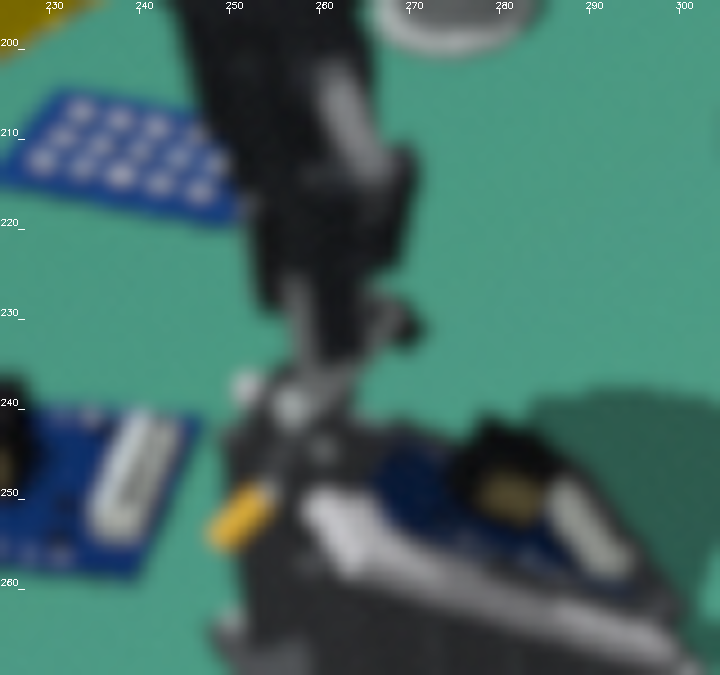

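```bash
cat > th.py <<'E'
from fit3 import *
import sys
v=np.load("fit3.npy"); M,T=fz(*v[:3]); C=[adj(t,v[6:12]),adj(s,v[12:18])]
def hand(th,y=0):
    a=np.radians(15.9)-th; return M@(np.array([0,0,.06])+.072*U+.012*N+np.array([-np.cos(a)*.0416,y,-np.sin(a)*.0416]))+T
if __name__=="__main__":
  for th in np.arange(0,2,.2): print(round(th,1),hand(th).round(4),proj(C[1],hand(th,.013)).round(1),proj(C[0],hand(th)).round(1))
E
python3 th.py
```

```text
0.0 [0.4774 0.2535 0.1041] [[274.8 242.4]] [[219.  208.8]]
0.2 [0.4768 0.2521 0.1123] [[275.2 239.8]] [[218.8 208.5]]
0.4 [0.4769 0.2523 0.1206] [[274.9 237.3]] [[218.1 207.8]]
0.6 [0.4776 0.254  0.1287] [[274. 235.]] [[216.8 206.8]]
0.8 [0.479  0.2571 0.1362] [[272.5 233.1]] [[215.1 205.6]]
1.0 [0.481  0.2615 0.143 ] [[270.6 231.6]] [[212.9 204.1]]
1.2 [0.4835 0.2671 0.1486] [[268.1 230.5]] [[210.4 202.4]]
1.4 [0.4863 0.2735 0.153 ] [[265.4 230. ]] [[207.6 200.6]]
1.6 [0.4895 0.2807 0.1558] [[262.3 230.1]] [[204.7 198.7]]
1.8 [0.4929 0.2882 0.157 ] [[259.2 230.7]] [[201.8 197. ]]
```

Run:
```python
from h import *
c=pickle.load(open("pics/side4.pkl","rb"));im=cv2.convertScaleAbs(c["image"][:,:,::-1],alpha=1.8,beta=20)
zoom(im,245,215,35,32,20,name="s4z")
```

```text
(no output)
```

View pics/s4z.png

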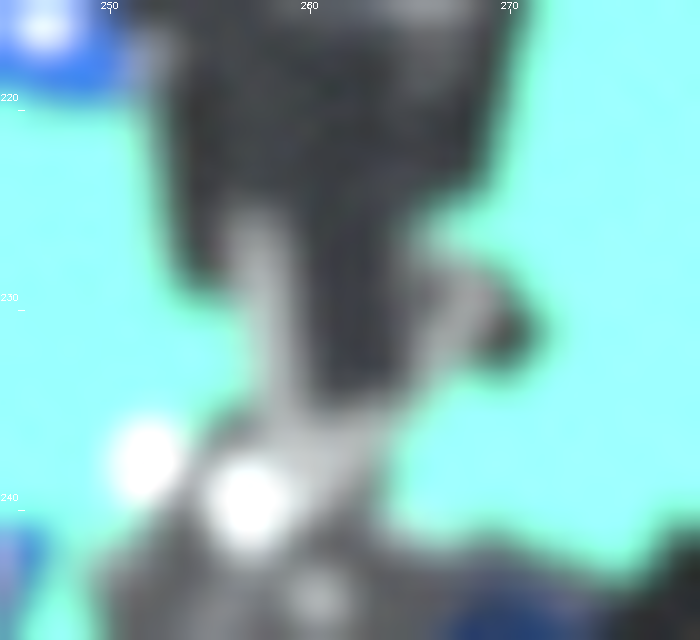

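Request:
{"method": "carry_out", "body": {
  "rows": [
    [[-0.6, 0.2, 0.45, 0.1, 0], [-0.1, 0, 0, 0, 0], [0.1, 0, 0, 0, 0], [0.1, 0, 0, 2, 0], [0.1, 0, 0, 3, 0], [0.1, -0.5, -1, 3, 0], [0.1, -0.8, -1.7, 0, 0], [0.1, -0.8, -1.7, 0, 0], [0, -0.3, -0.6, 0, 0]]
  ]
}}

```text
clock: 7.9
position: [0.4668, 0.2378, 0.2224]
ee_rot: [0.001, 0.978, -0.208, -0.001]
contact_force: [0.4, 0.1, 0.1]
width: 0.0429
```

Run:
```python
from h import *
st()
p=snap("side","side5");zoom(p["image"][:,:,::-1],225,195,80,75,9,name="s5")
p=snap("top","top5");zoom(p["image"][:,:,::-1],180,160,80,80,7,name="t5")
```

```text
t 7.9 pos [0.4668 0.2378 0.2224] yaw -0.42 F [0.4 0.1 0.1] M [-0.02 -0.02  0.01] w 0.0429
```

View pics/s5.png

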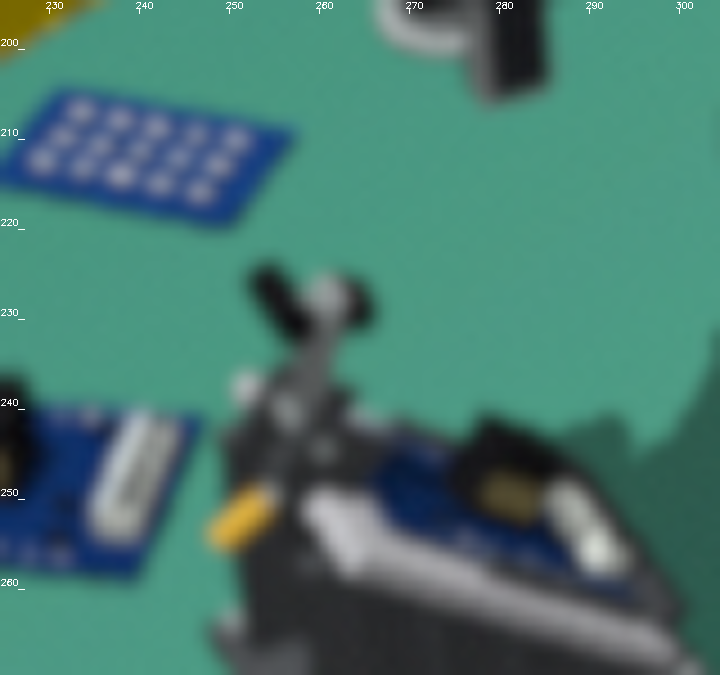

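Run:
```python
from th import *
P=M@seat(-.012,0,.017)+T; print(P, v[2]-np.pi/2, (P-[.4668,.2378,.2224])*100)
print("N dir world",M@N,"U",M@U)
```

```text
[0.46619867 0.22828227 0.0653093 ] -0.4189826053701915 [ -0.06013253  -0.95177271 -15.70906958]
N dir world [-0.2615061  -0.58718862  0.76604444] U [0.31165083 0.69978414 0.64278761]
```

View pics/t5.png

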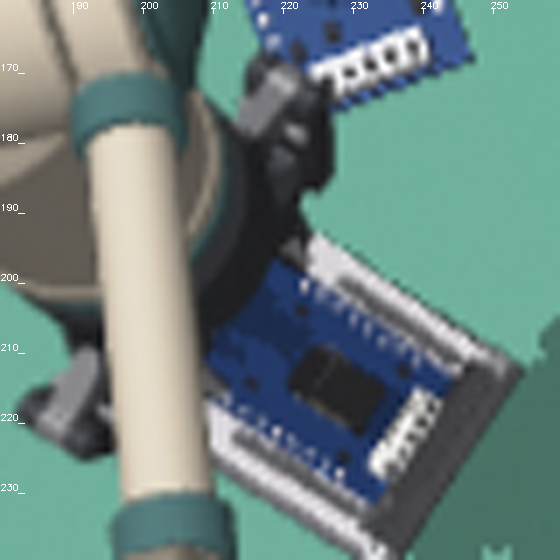

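Request:
{"method": "carry_out", "body": {
  "rows": [
    [[0, -0.05, -0.5, 0, 0.001], [0, 0, -0.45, -1, 0], [0, 0, 0, -3, 0], [0, 0, 0, -3, 0], [0, 0, 0, -3, 0], [0, 0, 0, -2.5, 0], [0, 0, 0, -1.2, 0], [0, 0, 0, 0, 0], [0, 0, 0, 0, 0]]
  ]
}}

```text
clock: 8.9
position: [0.469, 0.2296, 0.0863]
ee_rot: [-0.0, 0.978, -0.207, 0.0]
contact_force: [-0.2, -0.3, -0.3]
width: 0.043
```

Run:
```python
from h import *
st()
p=snap("side","side6");zoom(p["image"][:,:,::-1],235,205,80,75,9,name="s6")
```

```text
t 8.9 pos [0.469  0.2296 0.0863] yaw -0.418 F [-0.2 -0.3 -0.3] M [-0.    0.02 -0.04] w 0.043
```

View pics/s6.png

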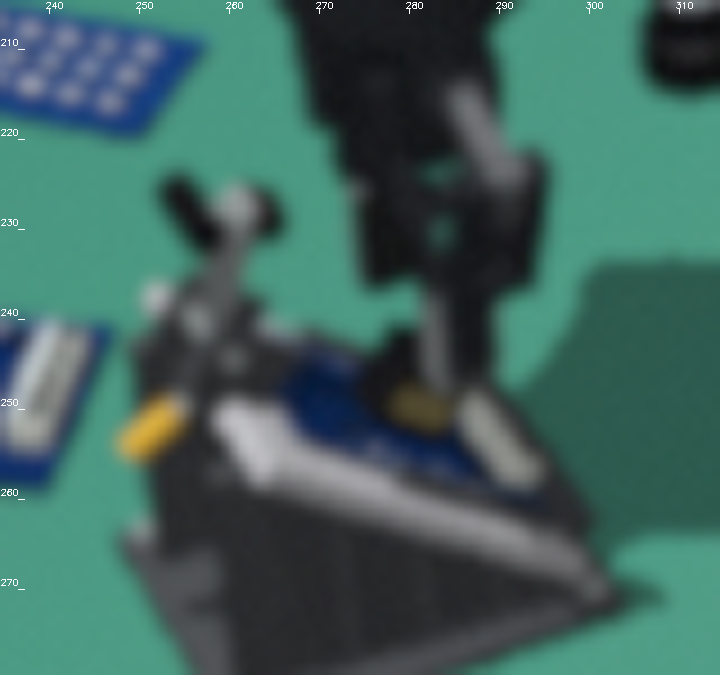

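```bash
cat > ov.py <<'E'
from th import *
def pad(P,yaw,w,a=0.0):
    X=np.array([np.cos(yaw),np.sin(yaw),0]);Yt=np.array([-X[1],X[0],0]);Z=np.array([0,0,1])
    o=[]
    for sg in(-1,1):
        c=P+X*sg*w/2; o.append([c-Yt*.011,c+Yt*.011,c+Yt*.011+Z*.03,c-Yt*.011+Z*.03,c-Yt*.011])
    return o
if __name__=="__main__":
    c=pickle.load(open("pics/side6.pkl","rb"));im=c["image"][:,:,::-1]
    pl=[(proj(C[1],p),(0,255,0)) for p in pad(np.array([.469,.2296,.0863+.0015]),-.418,.043)]
    w=lambda P:proj(C[1],np.array(P)@M.T+T)
    for y in(10,): pl.append((w([b(-13,y,3),b(13,y,3),b(13,y,29),b(-13,y,29),b(-13,y,3)]),(0,0,255)))
    pl.append((w([b(-48,30,3),b(48,30,3),b(48,-30,3),b(-48,-30,3),b(-48,30,3)]),(0,255,255)))
    pl.append((w([b(-48,18,12),b(-38,18,12),b(-38,-18,12),b(-48,-18,12),b(-48,18,12)]),(255,255,255)))
    zoom(im,235,205,80,75,9,pl,"s6o")
E
python3 ov.py
```

```text
(no output)
```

View pics/s6o.png

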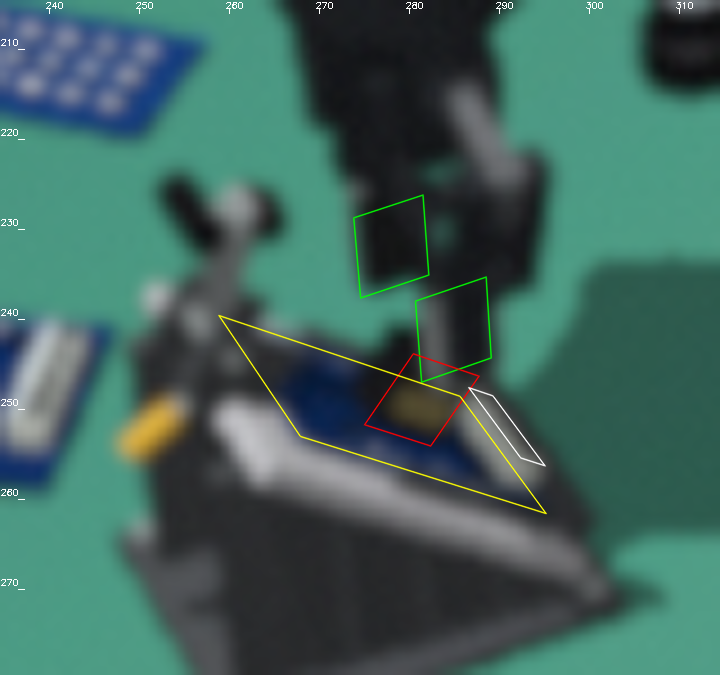

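Request:
{"method": "carry_out", "body": {
  "rows": [
    [[0, -0.2, 0.05, -1, 0], [0, 0, 0, -0.6, 0], [0, 0, 0, -0.4, 0], [0, 0, 0, 0, 0], [0, 0, 0, 0, 0]]
  ]
}}

```text
clock: 9.45
position: [0.4664, 0.2298, 0.0659]
ee_rot: [0.0, 0.978, -0.207, 0.0]
contact_force: [-0.8, 0.6, 0.5]
width: 0.0429
```

Run:
```python
from h import *
st()
p=snap("side","side7");zoom(p["image"][:,:,::-1],235,205,80,75,9,name="s7")
```

```text
t 9.45 pos [0.4664 0.2298 0.0659] yaw -0.418 F [-0.8  0.6  0.5] M [ 0.   -0.01 -0.07] w 0.0429
```

View pics/s7.png

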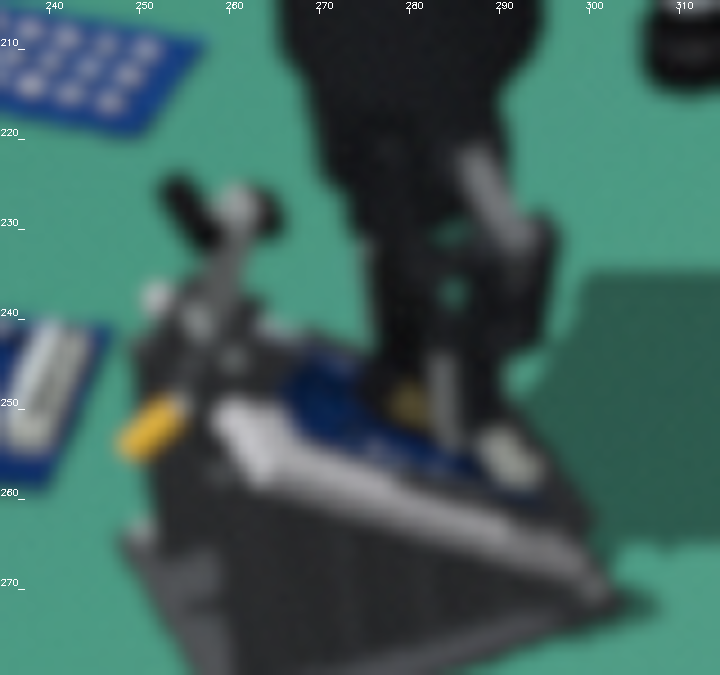

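Request:
{"method": "carry_out", "body": {
  "rows": [
    [[0, 0.2, 0.45, 0.3, 0], [0, 0, 0, 0, 0], [-0.7, 0, 0, 0, 0], [-0.7, 0, 0, 0, 0], [-0.7, 0, 0, 0, 0], [-0.7, 0, 0, 0, 0], [-0.7, 0, 0, 0, 0]]
  ],
  "force": 25
}}

```text
clock: 10.2
position: [0.4687, 0.2344, 0.0692]
ee_rot: [-0.0, 0.978, -0.208, 0.0]
contact_force: [-1.1, 0.1, 2.9]
width: 0.0192
```

Run:
```python
from h import *
st()
p=snap("side","side8");zoom(p["image"][:,:,::-1],235,205,80,75,9,name="s8")
```

```text
t 10.2 pos [0.4687 0.2344 0.0692] yaw -0.418 F [-1.1  0.1  2.9] M [-0.04 -0.11 -0.01] w 0.0192
```

View pics/s8.png

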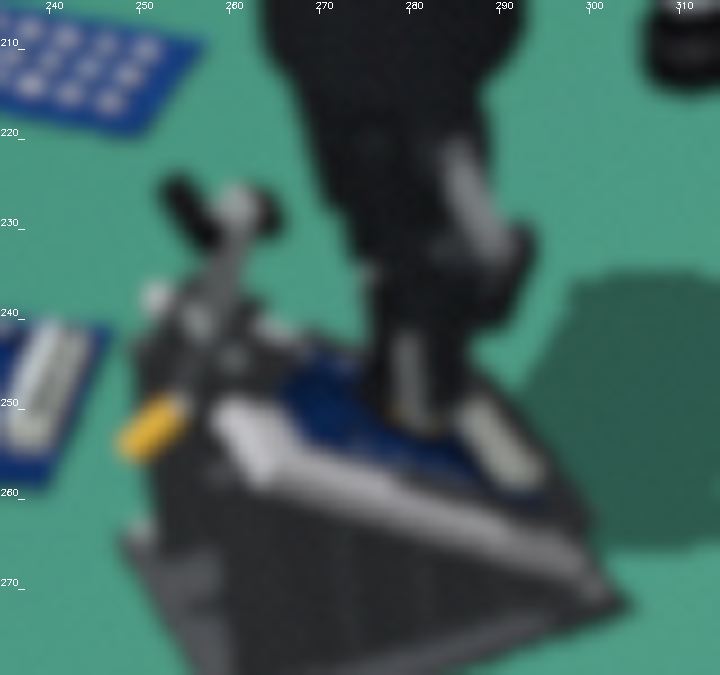

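Request:
{"method": "carry_out", "body": {
  "rows": [
    [[-0.7, -0.1, -0.24, 0.31, 0], [-0.7, -0.16, -0.36, 0.46, 0], [-0.7, -0.21, -0.47, 0.61, 0], [-0.7, -0.21, -0.47, 0.61, 0], [-0.7, -0.26, -0.59, 0.77, 0], [-0.7, -0.5, -1.2, 1.5, 0], [-0.7, -0.6, -1.5, 2, 0], [-0.7, -0.5, -1.2, 2, 0], [-0.7, 0, -0.5, 2, 0], [-0.7, 0, 0, 1, 0], [-0.7, 0, 0, 0, 0]]
  ]
}}

```text
clock: 11.35
position: [0.4438, 0.169, 0.1831]
ee_rot: [-0.001, 0.978, -0.208, 0.002]
contact_force: [-0.1, 0.3, -1.7]
width: 0.0195
```

Run:
```python
from h import *
st()
p=snap("side","side9");zoom(p["image"][:,:,::-1],240,180,110,100,7,name="s9")
```

```text
t 11.35 pos [0.4438 0.169  0.1831] yaw -0.419 F [-0.1  0.3 -1.7] M [ 0.07 -0.02 -0.  ] w 0.0195
```

View pics/s9.png

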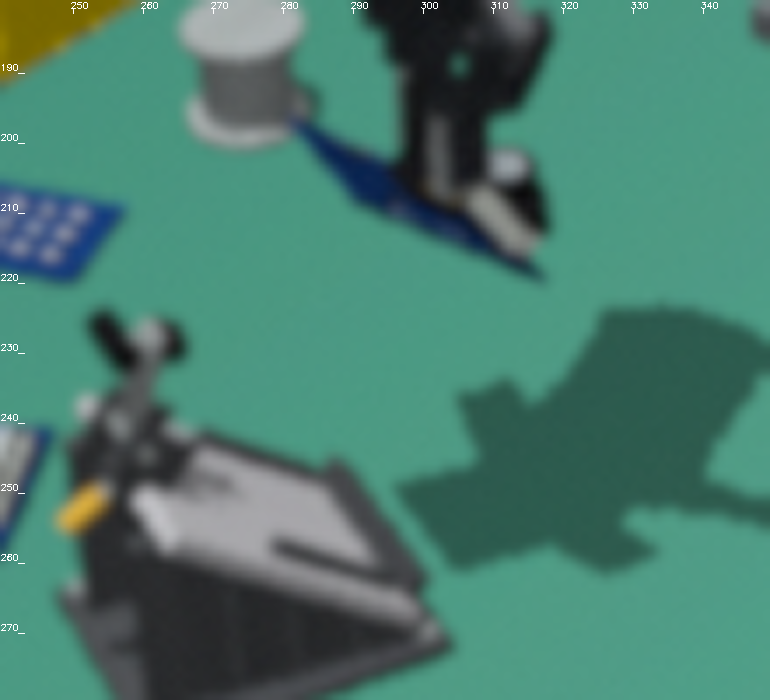

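```bash
cat > plan.py <<'E'
from th import *
P=np.array([.4687,.2344,.0692]); l=M.T@(P-T)-[0,0,.06]; u0,y0,n0=l@U,l[1],l@N
print("tcp in seat frame u,y,n mm",np.round(np.array([u0,y0,n0])*1e3,1))
def pivot(du=0):
    g=np.mgrid[-.011:.011:45j,0:.038:77j].reshape(2,-1)  # horizontal, up
    uu=u0+du+g[0]*c40+g[1]*s40; nn=n0-g[0]*s40+g[1]*c40
    m=(abs(uu)<.013)&(nn<.029)&(nn>.003)
    return uu[m].mean(),nn[m].mean(),g[0][m].mean(),g[1][m].mean()
NM,NT=fz(*v[3:6])
def tcp(al,Ex,du=0,Ez=.033):
    up,np_,h,z=pivot(du)
    p=np.array([Ex,Ez])+(.048+up)*np.array([np.cos(al),np.sin(al)])+np_*np.array([-np.sin(al),np.cos(al)])
    q=p-[h,z]   # TCP in nest x,z
    return NM@np.array([q[0],0,q[1]])+NT
if __name__=="__main__":
    for du in(0,-.002): print(np.round(np.array(pivot(du))*1e3,1))
    print("tool yaw",v[5]-np.pi/2)
    for a in(40,35,30,25,20,15,10,5,0): print(a,tcp(np.radians(a),-.046).round(4))
    print("clamp hinge",NM@[.068,0,.048]+NT)
E
python3 plan.py
```

```text
tcp in seat frame u,y,n mm [-4.4  0.2 15.7]
[ 1.6 21.1  1.2  8. ]
[ 0.4 21.3  1.7  8.6]
tool yaw -1.6520497468085917
40 [ 0.4635 -0.2431  0.0731]
35 [ 0.4676 -0.2434  0.0707]
30 [ 0.4714 -0.2438  0.0681]
25 [ 0.4751 -0.244   0.0651]
20 [ 0.4784 -0.2443  0.0618]
15 [ 0.4815 -0.2446  0.0582]
10 [ 0.4842 -0.2448  0.0544]
5 [ 0.4866 -0.245   0.0503]
0 [ 0.4886 -0.2452  0.0461]
clamp hinge [ 0.5539304  -0.25047219  0.048     ]
```

Request:
{"method": "carry_out", "body": {
  "rows": [
    [[-0.7, 0, -1, 1, -0.04], [-0.7, 0, -2, 1, -0.07], [-0.7, 0, -2.5, 0, -0.08], [-0.7, 0, -2.6, 0, -0.08], [-0.7, 0, -2.6, 0, -0.08], [-0.7, 0, -2.6, 0, -0.08], [-0.7, 0, -2.6, 0, -0.08], [-0.7, 0, -2.6, 0, -0.08], [-0.7, 0, -2.6, 0, -0.08], [-0.7, 0, -2.6, 0, -0.08], [-0.7, 0, -2.6, 0, -0.08], [-0.7, 0, -2.6, 0, -0.08]]
  ]
}}

```text
clock: 12.6
position: [0.4421, -0.1212, 0.201]
ee_rot: [0.0, 0.786, -0.618, -0.001]
contact_force: [-0.1, -0.1, -1.6]
width: 0.0194
```

Request:
{"method": "carry_out", "body": {
  "rows": [
    [[-0.7, 0, -2.6, 0, -0.08], [-0.7, 0.3, -2.6, 0, -0.08], [-0.7, 0.3, -2.6, 0, -0.08], [-0.7, 0.3, -2.4, -1, -0.08], [-0.7, 0.3, -1.6, -1, -0.003], [-0.7, 0.4, -0.6, -1, 0], [-0.7, 0.2, 0, -1, 0], [-0.7, 0, 0, -1, 0], [-0.7, 0, 0, 0, 0], [-0.7, 0, 0, 0, 0]]
  ]
}}

```text
clock: 13.6
position: [0.4607, -0.243, 0.1513]
ee_rot: [-0.0, -0.679, 0.734, 0.0]
contact_force: [-0.3, -0.5, -1.3]
width: 0.0194
```

Run:
```python
from h import *
st()
p=snap("side","side10");zoom(p["image"][:,:,::-1],325,105,85,100,7,name="s10")
p=snap("top","top10");zoom(p["image"][:,:,::-1],360,165,90,100,6,name="t10")
```

```text
t 13.6 pos [ 0.4607 -0.243   0.1513] yaw -1.65 F [-0.3 -0.5 -1.3] M [ 0.02 -0.02 -0.04] w 0.0194
```

View pics/s10.png

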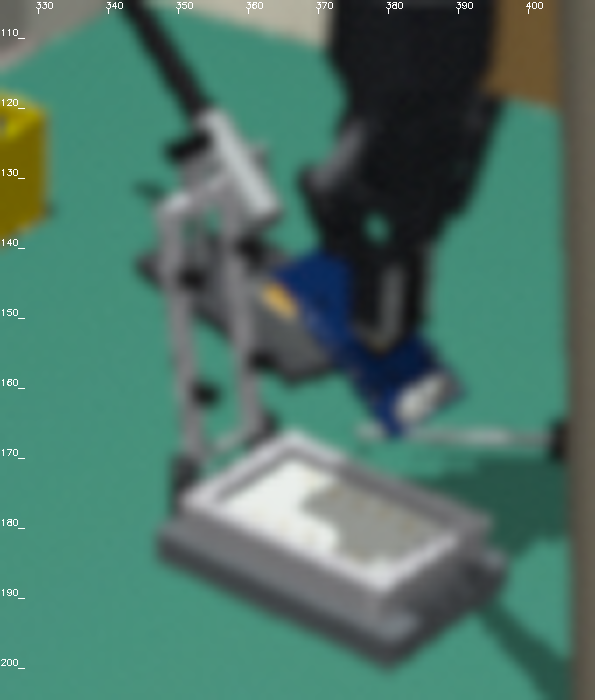

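View pics/t10.png

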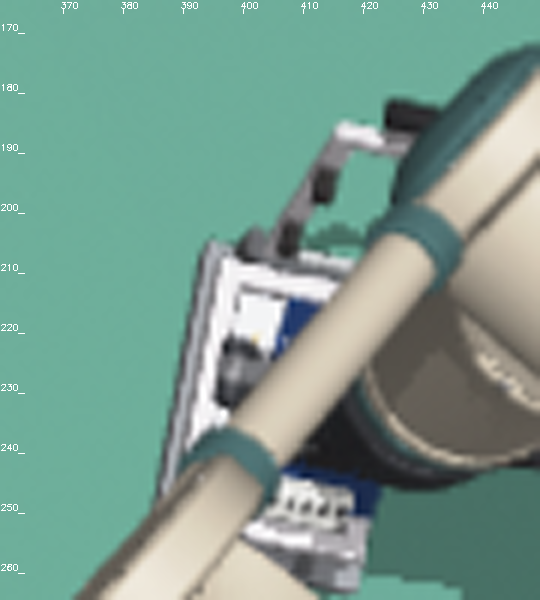

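```bash
cat > ov2.py <<'E'
from plan import *
import sys
def overlay(f,al,P,name,du=0,box=(325,105,85,100,7)):
    c=pickle.load(open(f"pics/{f}.pkl","rb"));im=c["image"][:,:,::-1]
    up,np_,h,z=pivot(du); lp=NM.T@(np.array(P)-NT); p=np.array([lp[0]+h,lp[2]+z])
    def B(x,y,zz):
        q=p+(x/1e3-up)*np.array([np.cos(al),np.sin(al)])+(zz/1e3-np_)*np.array([-np.sin(al),np.cos(al)])
        return NM@np.array([q[0],y/1e3+lp[1],q[1]])+NT
    k=1 if "side" in f else 0
    rc=lambda a,bb,cc,d,n:(proj(C[k],[B(a,cc,n),B(bb,cc,n),B(bb,d,n),B(a,d,n),B(a,cc,n)]),(0,255,255))
    pl=[rc(-48,48,-30,30,3),rc(-48,-38,-18,18,12)]
    W=lambda Q:proj(C[k],np.array(Q)@NM.T+NT)
    pl.append((W([q(-51,-33,40),q(51,-33,40),q(51,33,40),q(-51,33,40),q(-51,-33,40)]),(0,0,255)))
    zoom(im,*box,pl,name)
if __name__=="__main__":
    overlay("side10",np.radians(40),[.4607,-.243,.1513],"o10")
    overlay("top10",np.radians(40),[.4607,-.243,.1513],"o10t",box=(360,165,90,100,6))
    tt=C[0]; print(NM.T@(onz(tt,(429.5,184.5),.2)-NT))
    print(NM.T@(onz(tt,(429.5,184.5),.195)-NT))
E
python3 ov2.py
```

```text
tcp in seat frame u,y,n mm [-4.4  0.2 15.7]
[ 0.09736781 -0.00504587  0.2       ]
[ 0.09884728 -0.00612586  0.195     ]
```

View pics/o10.png

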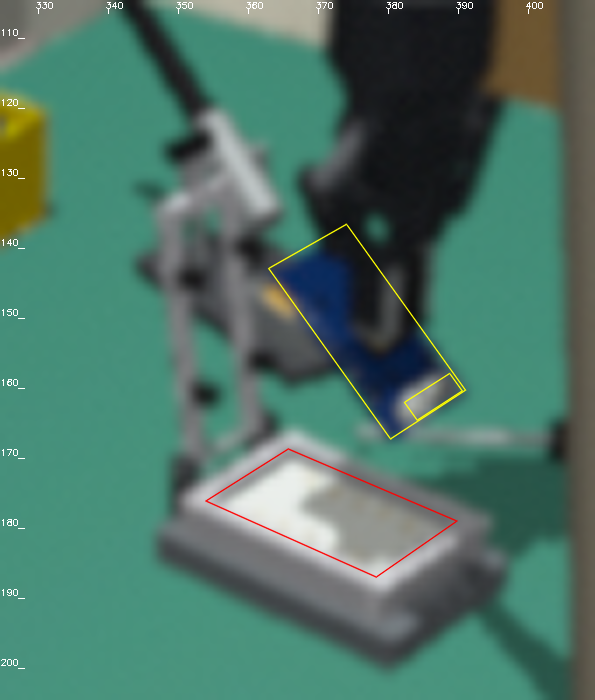

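View pics/o10t.png

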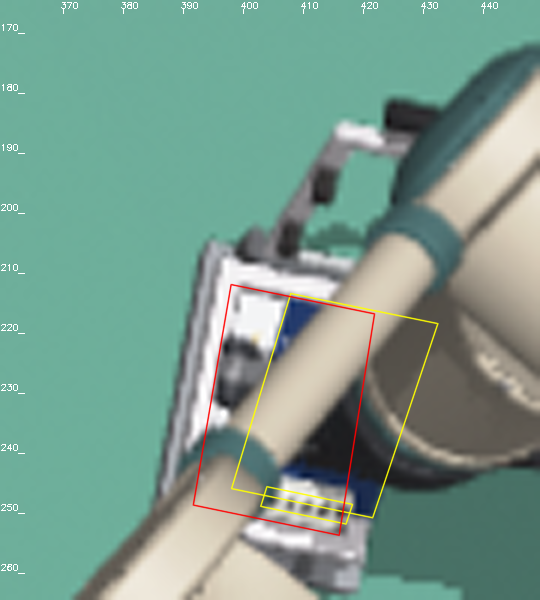

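Request:
{"method": "carry_out", "body": {
  "rows": [
    [[-0.7, 0.4, 0, -1, 0], [-0.7, 0.05, 0, -2, 0], [-0.7, 0, 0, -2, 0], [-0.7, 0, 0, -1.5, 0], [-0.7, 0, 0, -0.7, 0], [-0.7, 0, 0, 0, 0], [-0.7, 0, 0, 0, 0]]
  ]
}}

```text
clock: 14.4
position: [0.466, -0.2442, 0.0799]
ee_rot: [0.0, -0.678, 0.735, -0.001]
contact_force: [-0.6, -1.1, -0.9]
width: 0.0191
```

Run:
```python
from ov2 import *
S=st()
p=snap("side","side11");overlay("side11",np.radians(40),S["position"],"o11")
p=snap("top","top11");overlay("top11",np.radians(40),S["position"],"o11t",box=(360,165,90,100,6))
```

```text
tcp in seat frame u,y,n mm [-4.4  0.2 15.7]
t 14.4 pos [ 0.466  -0.2442  0.0799] yaw -1.651 F [-0.6 -1.1 -0.9] M [0.02 0.01 0.01] w 0.0191
```

View pics/o11.png

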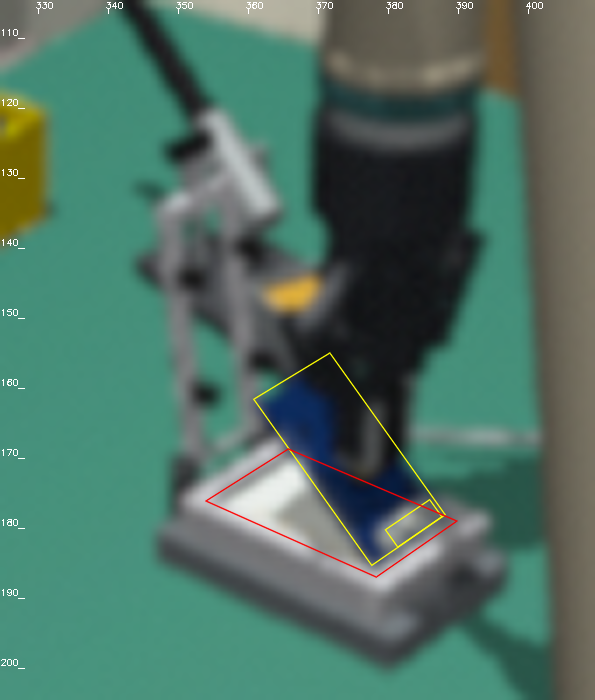

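View pics/o11t.png

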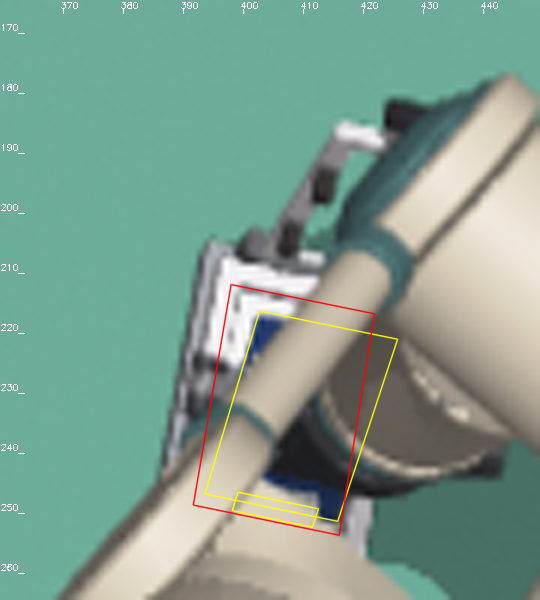

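Request:
{"method": "carry_out", "body": {
  "rows": [
    [[-0.7, 0, 0.1, -0.3, 0], [-0.7, 0, 0, -0.3, 0], [-0.7, 0, 0, -0.15, 0], [-0.7, 0, 0, 0, 0]]
  ]
}}

```text
clock: 14.9
position: [0.4658, -0.2431, 0.0722]
ee_rot: [0.0, -0.678, 0.735, -0.0]
contact_force: [0.3, -0.2, 0.8]
width: 0.0195
```

Request:
{"method": "carry_out", "body": {
  "rows": [
    [[-0.7, 0.2, -0.01, -0.12, 0], [-0.7, 0.21, -0.02, -0.12, 0], [-0.7, 0.19, -0.01, -0.13, 0], [-0.7, 0.19, -0.02, -0.13, 0], [-0.7, 0.19, -0.01, -0.15, 0], [-0.7, 0.18, -0.02, -0.15, 0], [-0.7, 0, 0, 0, 0]]
  ]
}}

```text
clock: 15.6
position: [0.4781, -0.2443, 0.0643]
ee_rot: [0.0, -0.678, 0.735, -0.001]
contact_force: [-0.1, -0.3, 3.5]
width: 0.0197
```

Run:
```python
from ov2 import *
S=st()
p=snap("side","side12");overlay("side12",np.radians(25),S["position"],"o12")
```

```text
tcp in seat frame u,y,n mm [-4.4  0.2 15.7]
t 15.6 pos [ 0.4781 -0.2443  0.0643] yaw -1.651 F [-0.1 -0.3  3.5] M [-0.23  0.21 -0.  ] w 0.0197
```

View pics/o12.png

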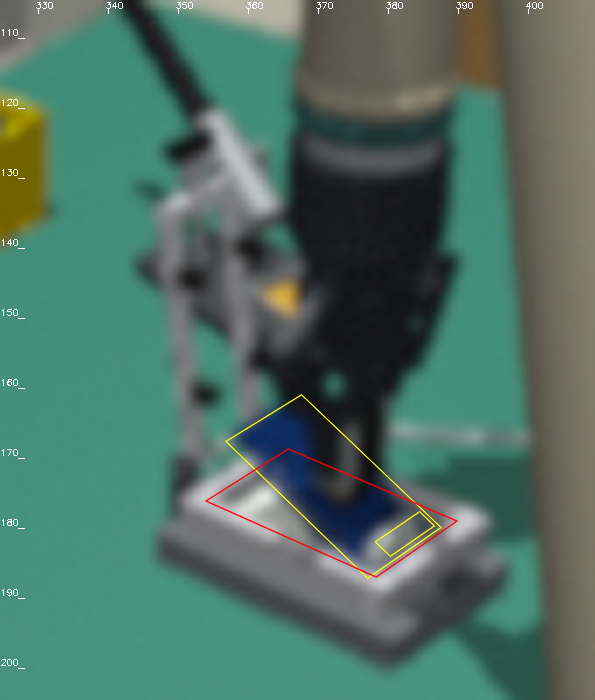

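Request:
{"method": "carry_out", "body": {
  "rows": [
    [[-0.7, 0.16, -0.01, -0.16, 0], [-0.7, 0.17, -0.02, -0.17, 0], [-0.7, 0.15, -0.01, -0.18, 0], [-0.7, 0.16, -0.02, -0.18, 0], [-0.7, 0.13, -0.01, -0.19, 0], [-0.7, 0.14, -0.01, -0.19, 0], [-0.7, 0, 0, 0, 0]]
  ]
}}

```text
clock: 16.35
position: [0.4891, -0.2455, 0.0545]
ee_rot: [0.002, -0.678, 0.735, -0.003]
contact_force: [2.5, -0.1, 6.0]
width: 0.0194
```

Run:
```python
from ov2 import *
S=st()
p=snap("side","side13");overlay("side13",np.radians(10),S["position"],"o13",box=(335,140,70,60,9))
p=snap("top","top13");overlay("top13",np.radians(10),S["position"],"o13t",box=(360,165,90,100,6))
```

```text
tcp in seat frame u,y,n mm [-4.4  0.2 15.7]
t 16.35 pos [ 0.4891 -0.2455  0.0545] yaw -1.652 F [ 2.5 -0.1  6. ] M [-0.03 -0.22 -0.04] w 0.0194
```

View pics/o13.png

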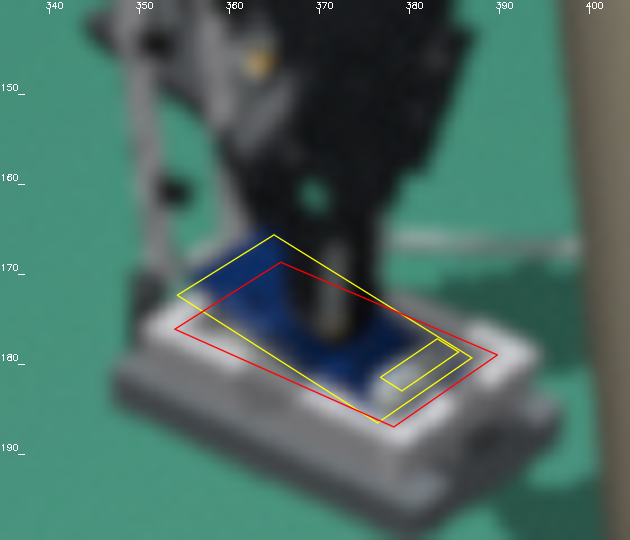

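View pics/o13t.png

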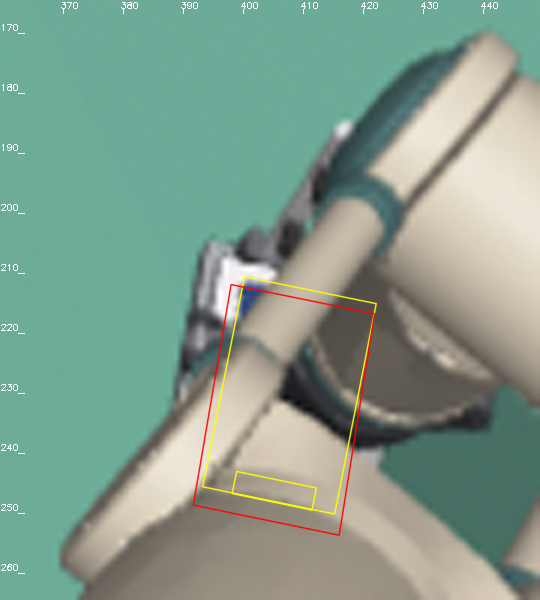

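Run:
```python
from h import *
c=pickle.load(open("pics/side13.pkl","rb"));im=cv2.convertScaleAbs(c["image"][:,:,::-1],alpha=1.4,beta=10)
zoom(im,343,155,55,42,14,name="s13z")
```

```text
(no output)
```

View pics/s13z.png

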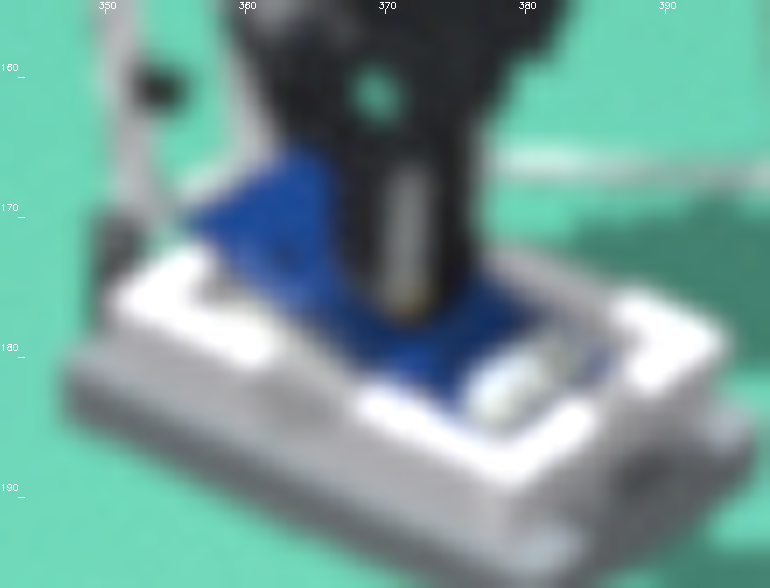

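```bash
cat > bfit.py <<'E'
from plan import *
def bfit(obs,x0=(0,.0,.045,.15),cam=1,fixy=None):
    def B(p,v):
        al=v[3]; Q=np.array([v[0],0,v[2]])+p[0]/1e3*np.array([np.cos(al),0,np.sin(al)])+p[2]/1e3*np.array([-np.sin(al),0,np.cos(al)])+np.array([0,v[1]+p[1]/1e3,0])
        return NM@Q+NT
    f=lambda v:np.concatenate([proj(C[cam],B(p,v))[0]-k for p,k in obs]+[[v[1]/.001*.5]])
    r=least_squares(f,x0); return r.x,r.fun
if __name__=="__main__":
    x,f=bfit([((48,30,3),(356,170.5)),((48,-30,3),(364.7,165.2)),((-48,-30,3),(386,179.8))])
    print(x.round(4),f.round(1)); print("E:",x[0]-.048*np.cos(x[3]),x[2]-.048*np.sin(x[3]),"tilt",np.degrees(x[3]))
    S=np.array([.4891,-.2455,.0545]); print("tcp nest",NM.T@(S-NT))
E
python3 bfit.py
```

```text
tcp in seat frame u,y,n mm [-4.4  0.2 15.7]
[ 6.000e-03 -1.000e-04  4.250e-02  2.707e-01] [-1.4  0.6  0.6 -0.8  0.7  0.3 -0.1]
E: -0.040251001068781184 0.029713031872396715 tilt 15.5085632973915
tcp nest [ 0.00297993 -0.00030611  0.0545    ]
```

Request:
{"method": "carry_out", "body": {
  "rows": [
    [[-0.7, 0, 0, 0.4, 0], [-0.7, -0.4, 0.03, 0, 0], [-0.7, -0.35, 0.03, 0, 0], [-0.7, 0, 0, 0, 0]]
  ],
  "force": 20
}}

```text
clock: 16.85
position: [0.4795, -0.2445, 0.0576]
ee_rot: [0.001, -0.678, 0.735, -0.001]
contact_force: [3.8, -2.5, 1.5]
width: 0.0195
```

Run:
```python
from h import *
st();p=snap("side","side14");im=cv2.convertScaleAbs(p["image"][:,:,::-1],alpha=1.4,beta=10)
zoom(im,343,155,55,42,14,name="s14z")
```

```text
t 16.85 pos [ 0.4795 -0.2445  0.0576] yaw -1.652 F [ 3.8 -2.5  1.5] M [-0.34 -0.67 -0.07] w 0.0195
```

View pics/s14z.png

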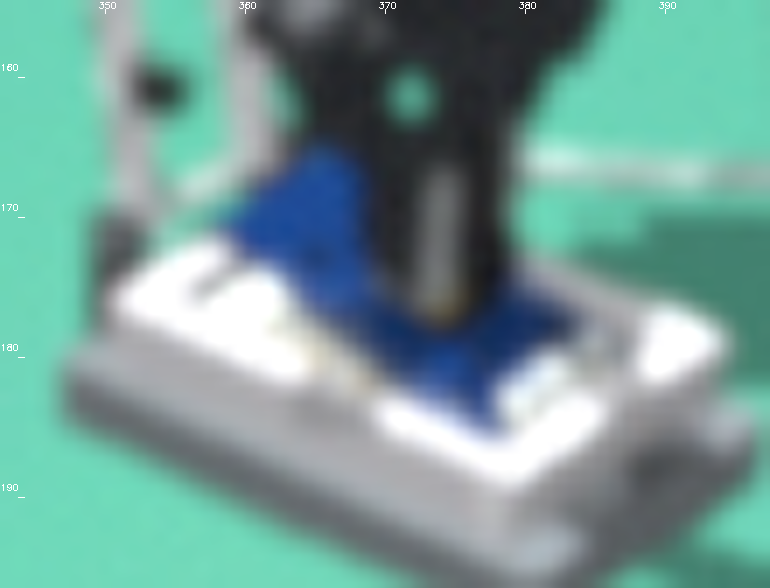

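Request:
{"method": "carry_out", "body": {
  "rows": [
    [[-0.7, 0.15, -0.1, 0, 0], [-0.7, 0.13, -0.01, -0.2, 0], [-0.7, 0.13, -0.01, -0.2, 0], [-0.7, 0.12, -0.01, -0.21, 0], [-0.7, 0.12, -0.01, -0.21, 0], [-0.7, 0.1, -0.01, -0.21, 0], [-0.7, 0, 0, 0, 0]]
  ]
}}

```text
clock: 17.6
position: [0.4861, -0.2455, 0.0467]
ee_rot: [-0.0, -0.678, 0.735, 0.0]
contact_force: [0.3, -1.7, 2.5]
width: 0.0195
```

Run:
```python
from h import *
st();p=snap("side","side15");im=cv2.convertScaleAbs(p["image"][:,:,::-1],alpha=1.4,beta=10)
zoom(im,343,155,55,42,14,name="s15z")
```

```text
t 17.6 pos [ 0.4861 -0.2455  0.0467] yaw -1.651 F [ 0.3 -1.7  2.5] M [-0.19  0.1  -0.04] w 0.0195
```

View pics/s15z.png

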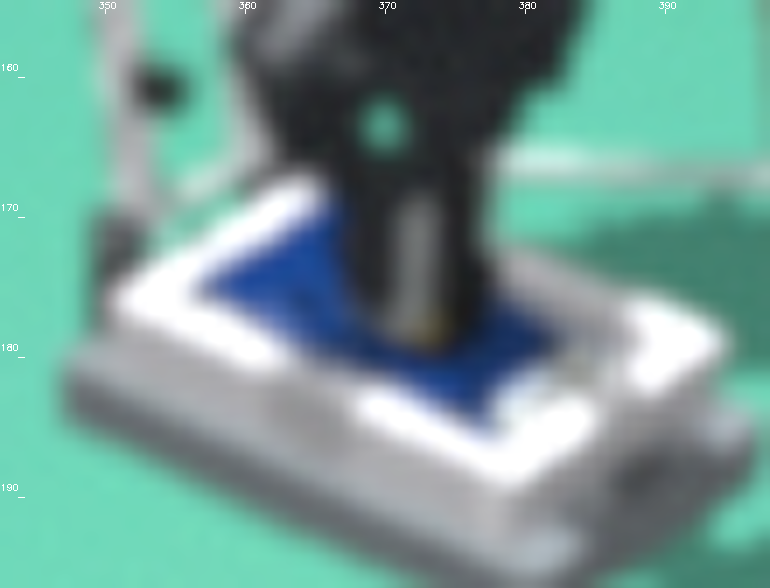

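Request:
{"method": "carry_out", "body": {
  "rows": [
    [[-0.7, 0.05, 0, -0.15, 0], [-0.7, 0.03, 0, -0.1, 0], [-0.7, 0, 0, 0, 0]]
  ]
}}

```text
clock: 17.95
position: [0.4873, -0.2457, 0.0447]
ee_rot: [0.0, -0.678, 0.735, -0.0]
contact_force: [1.3, -0.4, 5.1]
width: 0.0194
```

Run:
```python
from h import *
st();p=snap("side","side16");im=cv2.convertScaleAbs(p["image"][:,:,::-1],alpha=1.4,beta=10)
zoom(im,343,155,55,42,14,name="s16z")
```

```text
t 17.95 pos [ 0.4873 -0.2457  0.0447] yaw -1.651 F [ 1.3 -0.4  5.1] M [-0.24  0.09 -0.12] w 0.0194
```

View pics/s16z.png

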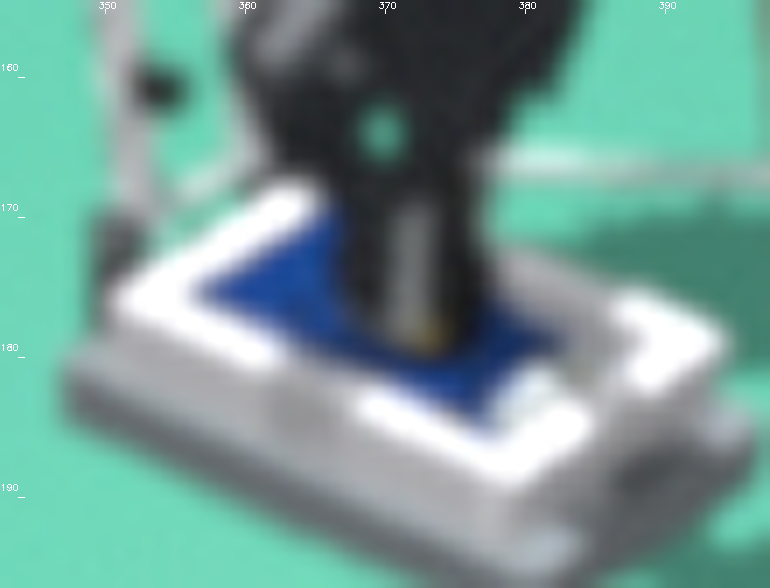

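Request:
{"method": "carry_out", "body": {
  "rows": [
    [[-0.7, 0, 0, 0.15, 0], [-0.4, 0, 0, 0, 0], [-0.2, 0, 0, 0, 0], [0, 0, 0, 0, 0], [0, 0, 0, 1, 0], [0, 0, 0, 2, 0], [0, 0, 0, 3, 0], [0, -0.5, 0, 3, 0], [0, -2, 0, 2, 0], [0, -3, 0, 0, 0], [0, -3, 0, 0, 0], [0, 0, 0, 0, 0]]
  ]
}}

```text
clock: 19.2
position: [0.3982, -0.2443, 0.1566]
ee_rot: [-0.001, -0.678, 0.735, 0.001]
contact_force: [0.2, 1.0, -0.1]
width: 0.0424
```

Run:
```python
from h import *
st();p=snap("side","side17");im=p["image"][:,:,::-1]
zoom(im,340,115,65,85,8,name="s17z")
p=snap("top","top17");zoom(p["image"][:,:,::-1],375,165,70,100,6,name="t17z")
```

```text
t 19.2 pos [ 0.3982 -0.2443  0.1566] yaw -1.652 F [ 0.2  1.  -0.1] M [-0.04 -0.03 -0.  ] w 0.0424
```

View pics/s17z.png

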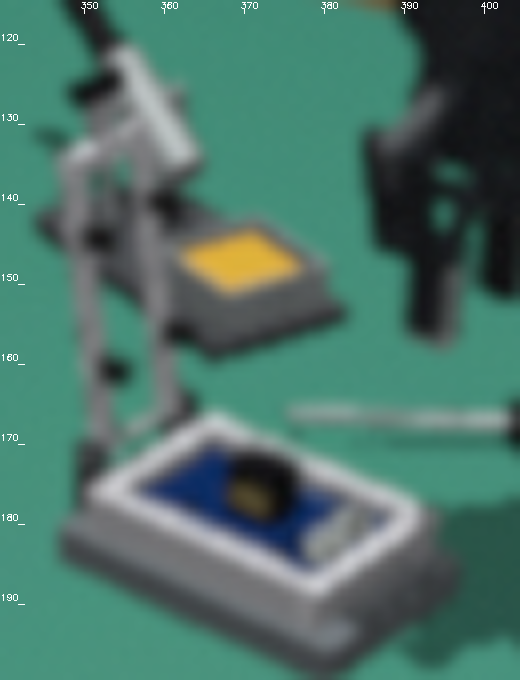

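View pics/t17z.png

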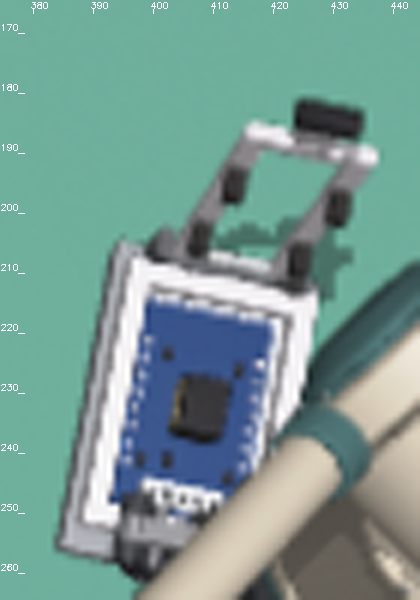

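```bash
cat > ch.py <<'E'
from plan import *
def ch(th,y=0): return NM@np.array([.068-.156*np.cos(th),y,.048+.156*np.sin(th)])+NT
if __name__=="__main__":
    for th in(1.6,1.7,1.76,1.8,1.85): print(th,ch(th).round(4),proj(C[0],ch(th)).round(1),proj(C[1],[ch(th,-.013),ch(th),ch(th,.013)]).round(1).tolist())
E
python3 ch.py
```

```text
tcp in seat frame u,y,n mm [-4.4  0.2 15.7]
1.6 [ 0.5585 -0.2508  0.2039] [[426.3 193.6]] [[359.2, 125.9], [356.8, 127.2], [354.3, 128.5]]
1.7 [ 0.574  -0.2521  0.2027] [[427.1 187.5]] [[355.5, 124.9], [353.1, 126.2], [350.6, 127.5]]
1.76 [ 0.5832 -0.2529  0.2012] [[427.5 184. ]] [[353.3, 124.5], [350.9, 125.8], [348.4, 127.1]]
1.8 [ 0.5893 -0.2533  0.1999] [[427.8 181.7]] [[351.9, 124.4], [349.4, 125.6], [346.9, 126.9]]
1.85 [ 0.5968 -0.254   0.198 ] [[428.1 178.9]] [[350.1, 124.3], [347.6, 125.5], [345.1, 126.8]]
```

Run:
```python
from h import *
c=pickle.load(open("pics/side17.pkl","rb"));zoom(cv2.convertScaleAbs(c["image"][:,:,::-1],alpha=1.4,beta=10),335,110,45,40,16,name="s17h")
c=pickle.load(open("pics/top17.pkl","rb"));zoom(c["image"][:,:,::-1],405,170,40,35,16,name="t17h")
```

```text
(no output)
```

View pics/s17h.png

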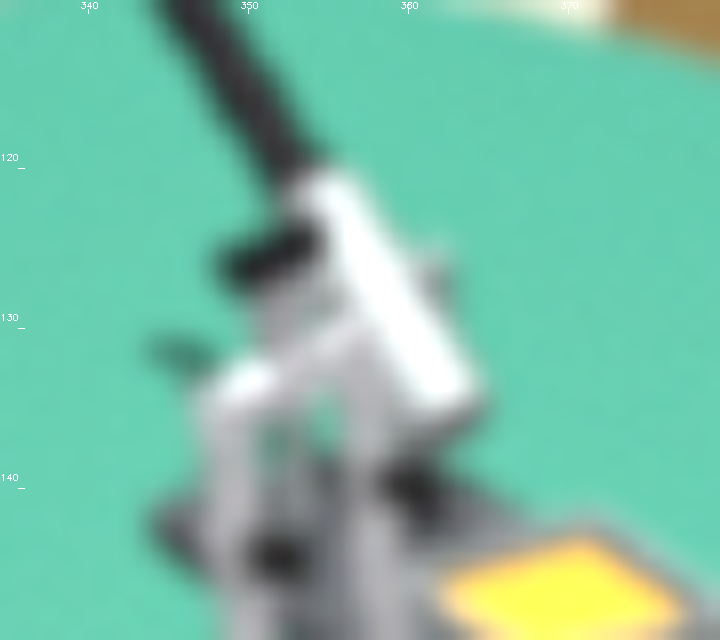

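View pics/t17h.png

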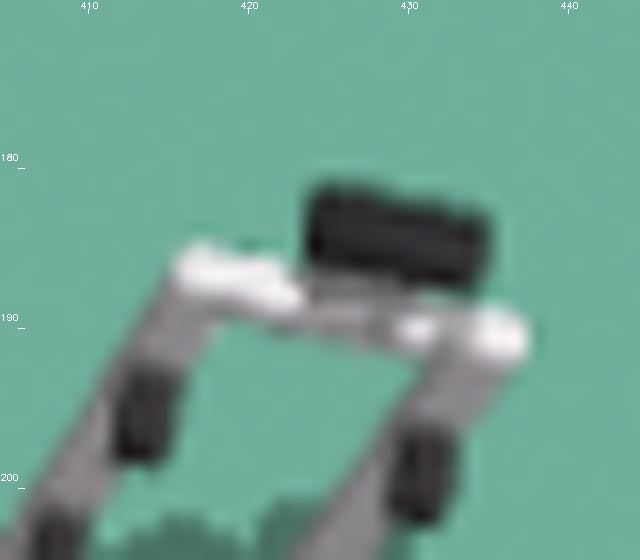

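Request:
{"method": "carry_out", "body": {
  "rows": [
    [[0, 0, 0, 3, 0], [0, 0, 0, 4, 0], [0, 1, -0.1, 4, 0], [0, 3, -0.2, 0.4, 0], [0, 4, -0.3, 0, 0], [0, 4, -0.3, 0, 0], [0, 4, -0.2, 0, 0], [0, 2.3, -0.14, 0, 0], [0, 0, 0, -1, 0], [0, 0, 0, 0, 0]]
  ]
}}

```text
clock: 20.3
position: [0.5847, -0.2571, 0.2576]
ee_rot: [-0.001, -0.679, 0.734, 0.002]
contact_force: [0.4, 0.4, -0.7]
width: 0.0427
```

Run:
```python
from h import *
st();p=snap("side","side18");zoom(p["image"][:,:,::-1],325,90,70,65,10,name="s18")
```

```text
t 20.3 pos [ 0.5847 -0.2571  0.2576] yaw -1.65 F [ 0.4  0.4 -0.7] M [ 0.04 -0.02  0.03] w 0.0427
```

View pics/s18.png

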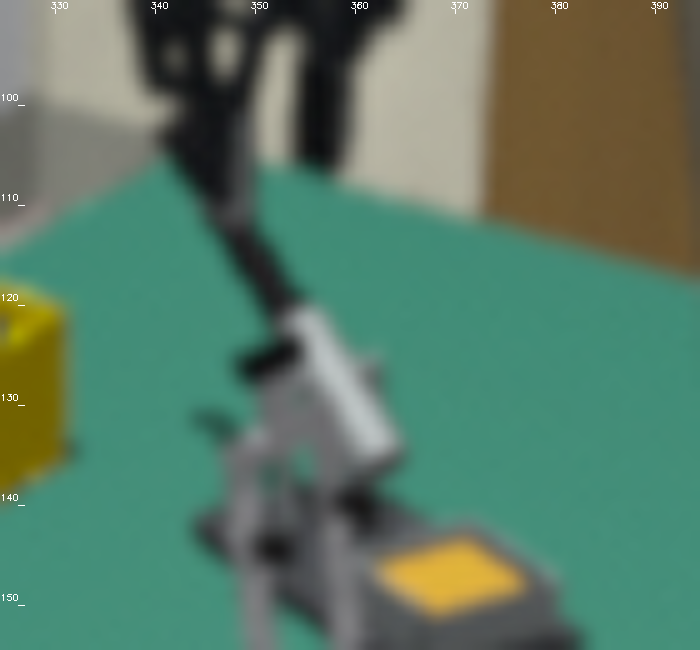

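Run:
```python
from ch import *
for z in(.2576,.2015,.1925): print(proj(C[1],[[.5847,-.2571,z],[.5813,-.2571,z]]).round(1).tolist())
```

```text
tcp in seat frame u,y,n mm [-4.4  0.2 15.7]
[[351.7, 109.4], [352.6, 109.7]]
[[351.2, 125.1], [352.0, 125.4]]
[[351.1, 127.6], [352.0, 127.9]]
```

Request:
{"method": "carry_out", "body": {
  "rows": [
    [[0, -0.1, 0, -2, 0], [0, 0, 0, -2, 0], [0, 0, 0, -1.5, 0], [0, 0, 0, -1, 0], [0, 0, 0, 0, 0], [-0.6, 0, 0, 0, 0], [-0.6, 0, 0, 0, 0], [-0.6, 0, 0, 0, 0], [-0.6, 0, 0, 0, 0]]
  ],
  "force": 25
}}

```text
clock: 21.25
position: [0.5841, -0.2579, 0.1962]
ee_rot: [0.0, -0.678, 0.735, -0.0]
contact_force: [-1.9, 1.3, 4.2]
width: 0.025
```

Run:
```python
from h import *
st();p=snap("side","side19");zoom(p["image"][:,:,::-1],325,90,70,65,10,name="s19")
```

```text
t 21.25 pos [ 0.5841 -0.2579  0.1962] yaw -1.651 F [-1.9  1.3  4.2] M [ 0.3   0.23 -0.  ] w 0.025
```

View pics/s19.png

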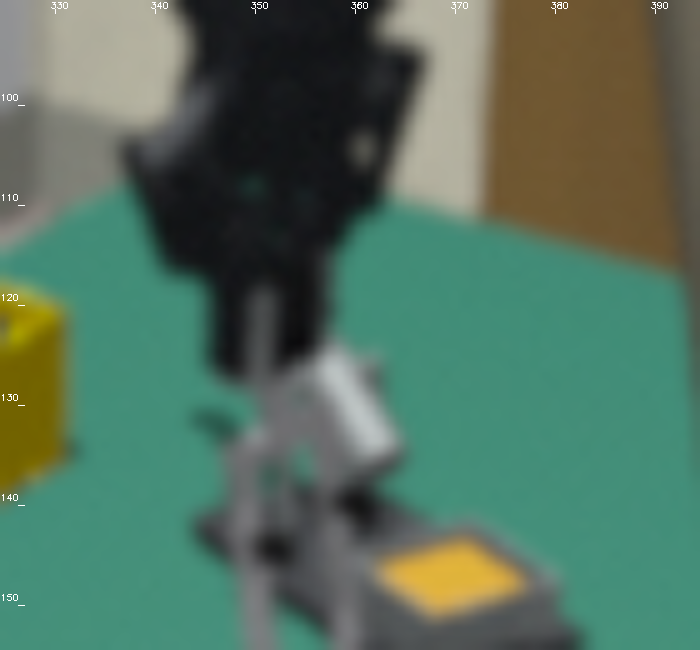

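Request:
{"method": "carry_out", "body": {
  "rows": [
    [[-0.2, 0, 0, 0, 0], [-0.2, 0, 0, -0.4, 0], [-0.2, 0, 0, -0.4, 0], [-0.2, 0, 0, 0, 0], [-0.6, 0, 0, 0, 0], [-0.6, 0, 0, 0, 0], [-0.6, 0, 0, 0, 0]]
  ],
  "force": 25
}}

```text
clock: 22.0
position: [0.5837, -0.2578, 0.1864]
ee_rot: [-0.0, -0.678, 0.735, 0.0]
contact_force: [0.1, 0.4, -3.0]
width: 0.025
```

Run:
```python
from ch import *
st()
th=np.arange(1.75,-.01,-.1); p=np.array([ch(a) for a in th]); print(np.c_[th[1:],np.diff(p,axis=0)*100].round(2))
```

```text
tcp in seat frame u,y,n mm [-4.4  0.2 15.7]
t 22.0 pos [ 0.5837 -0.2578  0.1864] yaw -1.651 F [ 0.1  0.4 -3. ] M [ 0.06 -0.08 -0.04] w 0.025
[[ 1.65 -1.54  0.13  0.2 ]
 [ 1.55 -1.55  0.13  0.05]
 [ 1.45 -1.55  0.13 -0.11]
 [ 1.35 -1.53  0.12 -0.27]
 [ 1.25 -1.5   0.12 -0.42]
 [ 1.15 -1.45  0.12 -0.57]
 [ 1.05 -1.39  0.11 -0.71]
 [ 0.95 -1.31  0.11 -0.84]
 [ 0.85 -1.22  0.1  -0.97]
 [ 0.75 -1.11  0.09 -1.09]
 [ 0.65 -1.    0.08 -1.19]
 [ 0.55 -0.88  0.07 -1.29]
 [ 0.45 -0.75  0.06 -1.37]
 [ 0.35 -0.61  0.05 -1.44]
 [ 0.25 -0.46  0.04 -1.49]
 [ 0.15 -0.31  0.03 -1.53]
 [ 0.05 -0.16  0.01 -1.55]]
```

Request:
{"method": "carry_out", "body": {
  "rows": [
    [[-0.6, -0.8, 0.07, 0.12, 0], [-0.6, -1.3, 0.1, 0.12, 0], [-0.6, -1.5, 0.13, 0, 0], [-0.6, -1.55, 0.13, -0.11, 0], [-0.6, -1.53, 0.12, -0.27, 0], [-0.6, -1.5, 0.12, -0.42, 0], [-0.6, -1.45, 0.12, -0.57, 0], [-0.6, 0, 0, 0, 0]]
  ]
}}

```text
clock: 22.8
position: [0.4851, -0.2485, 0.1756]
ee_rot: [0.0, -0.678, 0.735, 0.001]
contact_force: [-0.1, 2.7, -5.0]
width: 0.025
```

Run:
```python
from h import *
st();p=snap("side","side20");zoom(p["image"][:,:,::-1],325,100,80,85,8,name="s20")
```

```text
t 22.8 pos [ 0.4851 -0.2485  0.1756] yaw -1.652 F [-0.1  2.7 -5. ] M [ 0.48 -0.13  0.01] w 0.025
```

View pics/s20.png

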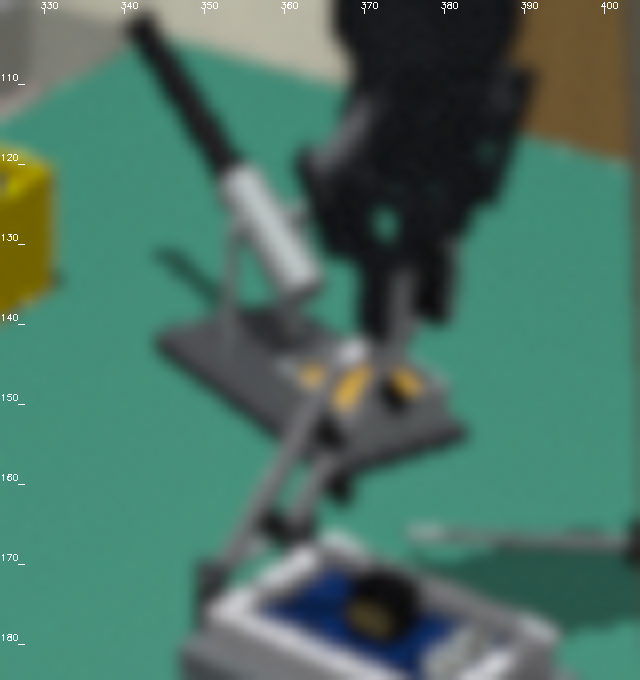

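Request:
{"method": "carry_out", "body": {
  "rows": [
    [[-0.6, -1.35, 0.11, -0.8, 0], [-0.6, -1.31, 0.11, -0.88, 0], [-0.6, -1.22, 0.1, -1.0, 0], [-0.6, -1.11, 0.09, -1.09, 0], [-0.6, -1.0, 0.08, -1.19, 0], [-0.6, -0.88, 0.07, -1.29, 0], [-0.6, -0.75, 0.06, -1.37, 0], [-0.6, 0, 0, 0, 0]]
  ]
}}

```text
clock: 23.65
position: [0.4095, -0.2413, 0.0987]
ee_rot: [0.0, -0.678, 0.735, 0.003]
contact_force: [0.3, 5.9, -2.3]
width: 0.0248
```

Run:
```python
from h import *
st();p=snap("side","side21");zoom(p["image"][:,:,::-1],330,110,80,85,8,name="s21")
```

```text
t 23.65 pos [ 0.4095 -0.2413  0.0987] yaw -1.652 F [ 0.3  5.9 -2.3] M [ 0.94 -0.15  0.01] w 0.0248
```

View pics/s21.png

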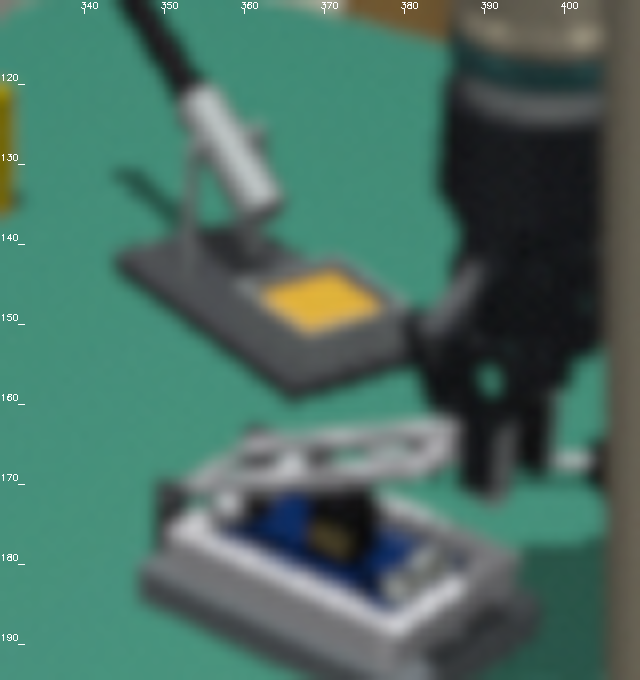

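Request:
{"method": "carry_out", "body": {
  "rows": [
    [[-0.6, -0.55, 0.15, -1.4, 0], [-0.6, -0.42, 0.1, -1.45, 0], [-0.6, -0.26, 0.05, -1.5, 0], [-0.6, -0.12, 0.03, -1.4, 0], [-0.6, 0, 0, -0.6, 0], [-0.6, 0, 0, 0, 0]]
  ]
}}

```text
clock: 24.3
position: [0.3954, -0.2399, 0.0355]
ee_rot: [-0.001, -0.679, 0.734, 0.003]
contact_force: [-5.2, -0.1, -2.3]
width: 0.0248
```

Run:
```python
from h import *
st();p=snap("side","side22");zoom(p["image"][:,:,::-1],330,120,80,80,8,name="s22")
```

```text
t 24.3 pos [ 0.3954 -0.2399  0.0355] yaw -1.65 F [-5.2 -0.1 -2.3] M [ 0.1   0.65 -0.02] w 0.0248
```

View pics/s22.png

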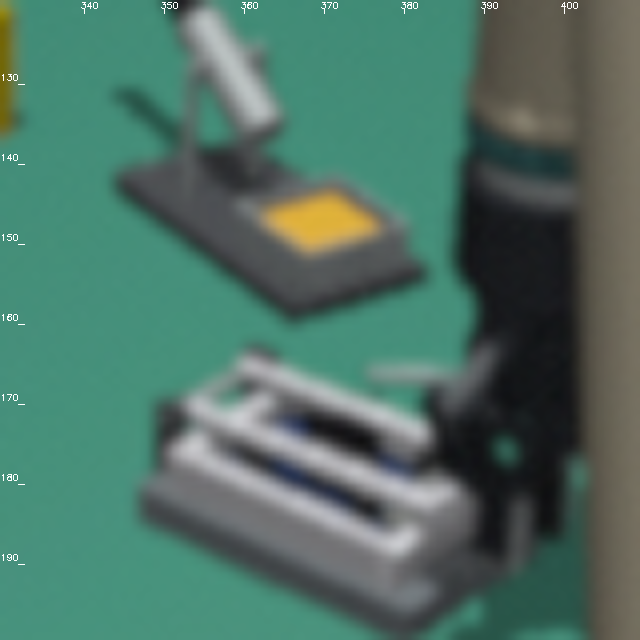

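Request:
{"method": "carry_out", "body": {
  "rows": [
    [[-0.6, -0.1, 0, -0.2, 0], [-0.6, -0.05, 0, -0.2, 0], [-0.6, 0, 0, 0, 0]]
  ]
}}

```text
clock: 24.65
position: [0.3954, -0.2399, 0.0323]
ee_rot: [-0.0, -0.678, 0.735, 0.001]
contact_force: [-3.8, 3.3, 1.2]
width: 0.0255
```

Run:
```python
from h import *
st()
```

```text
t 24.65 pos [ 0.3954 -0.2399  0.0323] yaw -1.651 F [-3.8  3.3  1.2] M [ 0.44  0.45 -0.03] w 0.0255
```

Request:
{"method": "carry_out", "body": {
  "rows": [
    [[-0.6, 0, 0, -0.2, 0], [-0.6, 0, 0, -0.2, 0], [-0.6, 0, 0, 0, 0]]
  ]
}}

```text
clock: 24.95
position: [0.3955, -0.24, 0.0292]
ee_rot: [-0.0, -0.678, 0.735, 0.001]
contact_force: [-6.3, 3.8, 11.5]
width: 0.0252
```

Run:
```python
from h import *
st();p=snap("side","side23");zoom(p["image"][:,:,::-1],335,150,70,60,10,name="s23")
```

```text
t 24.95 pos [ 0.3955 -0.24    0.0292] yaw -1.65 F [-6.3  3.8 11.5] M [ 0.68  0.76 -0.02] w 0.0252
```

View pics/s23.png

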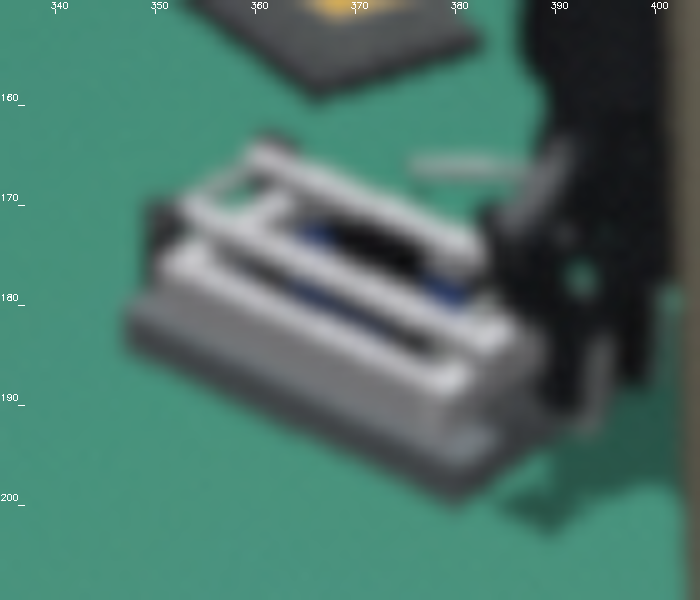

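Request:
{"method": "carry_out", "body": {
  "rows": [
    [[-0.6, 0, 0, -0.15, 0], [-0.6, 0, 0, -0.1, 0], [-0.6, 0, 0, 0, 0]]
  ]
}}

```text
clock: 25.3
position: [0.3956, -0.24, 0.0288]
ee_rot: [-0.0, -0.678, 0.735, 0.001]
contact_force: [-9.4, 6.3, 30.8]
width: 0.0253
```

Run:
```python
from h import *
st()
```

```text
t 25.3 pos [ 0.3956 -0.24    0.0288] yaw -1.65 F [-9.4  6.3 30.8] M [1.09 1.22 0.05] w 0.0253
```

Request:
{"method": "carry_out", "body": {
  "rows": [
    [[-0.6, 0.1, 0, 0.2, 0], [-0.3, 0, 0, 0, 0], [0, 0, 0, 0, 0], [0, 0, 0, 0, 0], [0, 0, 0, 1, 0], [0, 0, 0, 2, 0], [0, -1, 1, 4, 0], [0, -2, 2, 4, 0], [0, -2, 3, 4, 0], [0, 0, 4, 2, 0], [0, 0, 4, 0, 0], [0, 0, 4, 0, 0]]
  ]
}}

```text
clock: 26.5
position: [0.3494, -0.0618, 0.1964]
ee_rot: [0.001, -0.678, 0.735, -0.002]
contact_force: [0.9, 0.4, 0.5]
width: 0.0427
```

Request:
{"method": "carry_out", "body": {
  "rows": [
    [[0, -2, 4, 0, 0], [0, -2, 4, 0, 0], [0, -1, 4, 0, 0], [0, 0, 4, 0, 0], [0, 0, 0, 0, 0]]
  ]
}}

```text
clock: 27.0
position: [0.2982, 0.1016, 0.1955]
ee_rot: [0.002, -0.681, 0.732, 0.0]
contact_force: [0.5, 0.5, -0.2]
width: 0.0429
```

Run:
```python
from h import *
st();p=snap("side","side24");zoom(p["image"][:,:,::-1],330,140,80,70,9,name="s24")
cv2.imwrite("pics/s24f.png",p["image"][:,:,::-1])
p=snap("top","top24");cv2.imwrite("pics/t24f.png",p["image"][:,:,::-1]);zoom(p["image"][:,:,::-1],375,185,70,90,6.5,name="t24")
```

```text
t 27.0 pos [0.2982 0.1016 0.1955] yaw -1.642 F [ 0.5  0.5 -0.2] M [-0.03 -0.04  0.04] w 0.0429
```

View pics/s24.png

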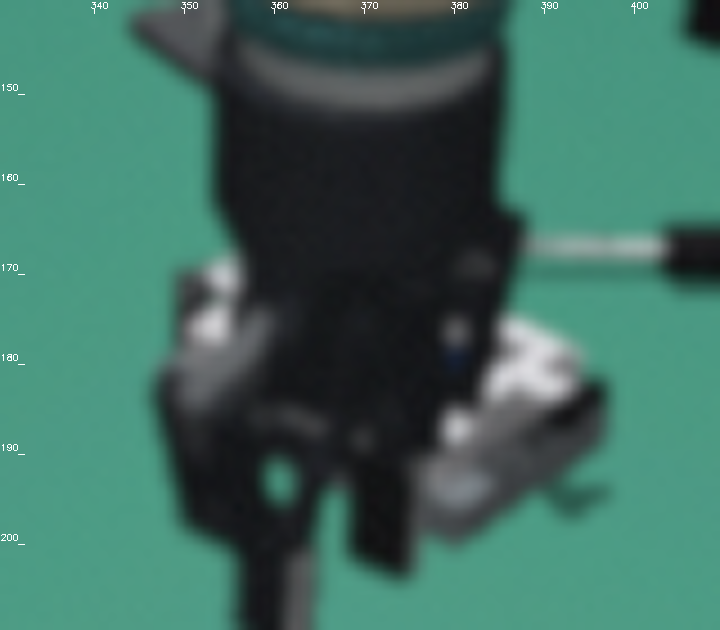

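View pics/t24.png

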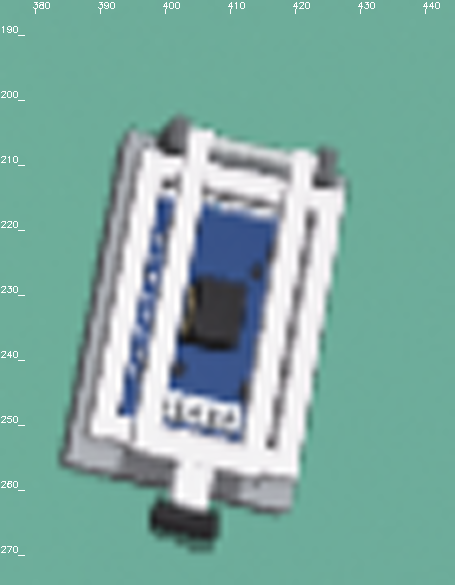

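View pics/s24f.png

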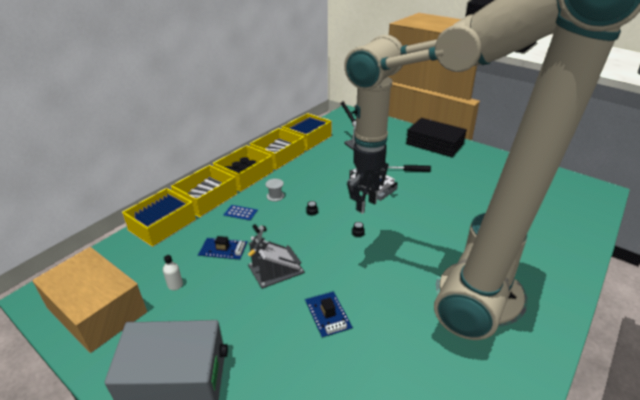

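View pics/t24f.png

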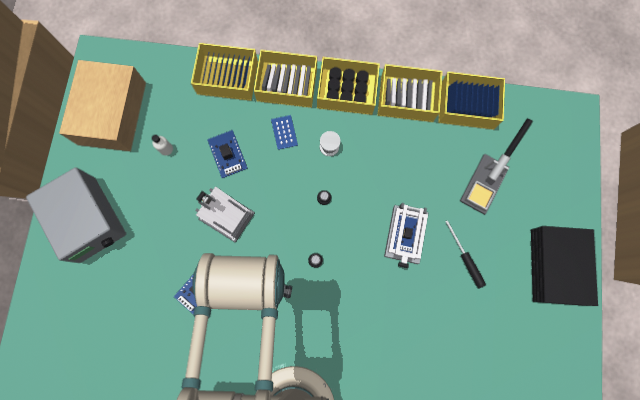

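Request:
{"method": "carry_out", "body": {
  "rows": [
    [[0, 0, 2, 3, 0], [0, 0, 3, 4, 0], [0, 0, 4, 4, 0], [0, 0, 4, 2, 0], [0, 0, 4, 0, 0], [0, 0, 0, 0, 0]]
  ]
}}

```text
clock: 27.7
position: [0.3005, 0.2652, 0.3207]
ee_rot: [0.001, -0.679, 0.734, 0.0]
contact_force: [0.3, 0.2, -0.3]
width: 0.0425
```

Run:
```python
from ch import *
st();p=snap("side","side25");zoom(p["image"][:,:,::-1],335,150,75,60,10,name="s25")
for th in(0,.03,.06,.1): print(th,proj(C[0],ch(th)).round(1),proj(C[1],ch(th)).round(1))
```

```text
tcp in seat frame u,y,n mm [-4.4  0.2 15.7]
t 27.7 pos [0.3005 0.2652 0.3207] yaw -1.649 F [ 0.3  0.2 -0.3] M [ 0.02  0.03 -0.01] w 0.0425
0 [[402.2 264.7]] [[393.5 184.9]]
0.03 [[402.6 264.5]] [[393.6 183.7]]
0.06 [[402.9 264.3]] [[393.7 182.4]]
0.1 [[403.4 264. ]] [[393.7 180.8]]
```

View pics/s25.png

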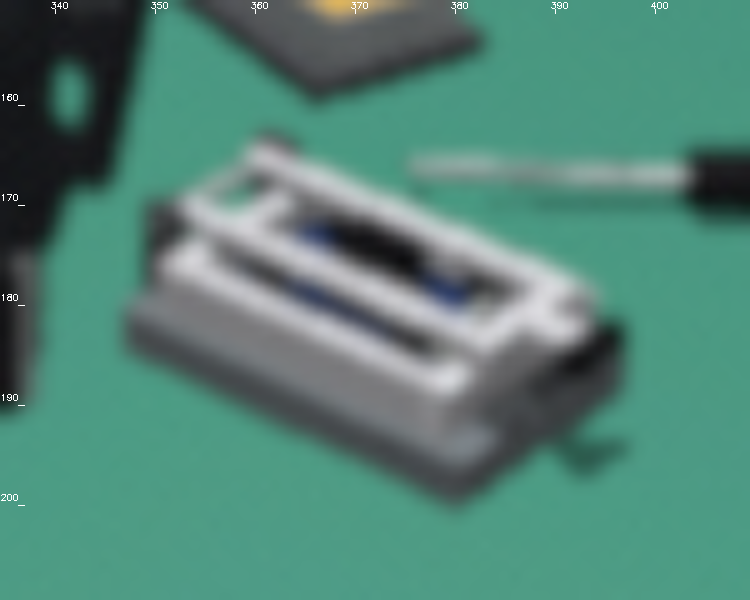

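```bash
python3 -c "
from rig import manip
print(manip.sign_off())"
```

```text
the job is handed in; nothing more can be done
None
```

The job is done and handed in at about 27.7 s, within the 58 s limit.

- **Finger:** I pinched the hold-down finger's handle and swung it over its arc. It snapped open and stayed open before I touched the board.
- **Board:** I gripped it by its block and lifted it off square to the sloping seat. I pivoted it flat in the nest pocket with the bare end toward the clamp hinge. On the first pass it sat about 6–8 mm too close to the hinge, so I shifted it back before lowering it the rest of the way. I released it when the pictures showed it flat on the plate.
- **Clamp:** I pinched the clamp handle and swung it down until it hit a hard stop, at about 31 N vertical force.

**Last checks:**
- After release, the handle shows at pixel (393.8, 184.5) in the side view. That matches the predicted fully shut position (393.5, 184.9) to within about 0.01 rad.
- The top view shows the board component side up under the clamp, and the rest empty with its finger still open.
- The other things on the bench look unmoved. In that top view the arm partly covers the large look-alike board nearest the robot, but the side view shows it in place.
- Forces at the wrist were near zero at the end, with the gripper at about 0.32 m height.

**What disagreed or was not measured:**
- The two cameras disagreed by about 5 mm at first. I settled this with a combined fit of both, using the gripper's known position as a reference.
- How far the sprung plate is pressed down was not measured directly. I infer it from the clamp being fully shut.

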